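# Pack the engine barrels and wedge them tight

### The job

Pack the three finned engine barrels for transport: stand them upright, one after another and tallest first, in a row in the wooden cradle, the tallest next to the square stop block, then the middle one, then the shortest, square and side by side. Then lay the loose wooden wedge in the gap between the shortest barrel and the slanted block, and push it in thin end first until the whole row is pushed together and jammed tight. Leave the round sleeve, the piston and the plain wooden block where they are.

Things in the scene. Friction and masses are not known exactly. Their poses are not given: they have to be found in the camera images.
- barrel_tall: the tallest of the three finned aluminium engine barrels: square, 50 x 50 mm, 88 mm tall in all (a 82 mm finned body with a round steel spigot 38 mm across and 6 mm high on top, dark bore in its middle). Origin: centre of its underside; z up along the bore, x and y square to its sides. Stands upright on the bench at the start
- barrel_mid: the middle-sized of the three finned aluminium engine barrels: square, 50 x 50 mm, 70 mm tall in all (a 64 mm finned body with a round steel spigot 38 mm across and 6 mm high on top, dark bore in its middle). Origin: centre of its underside; z up along the bore, x and y square to its sides. Stands upright on the bench at the start
- barrel_short: the shortest of the three finned aluminium engine barrels: square, 50 x 50 mm, 52 mm tall in all (a 46 mm finned body with a round steel spigot 38 mm across and 6 mm high on top, dark bore in its middle). Origin: centre of its underside; z up along the bore, x and y square to its sides. Stands upright on the bench at the start
- wedge: loose wooden wedge lying flat, 130 long, 30 high, 120 g, balancing at x -37 (steel plate on thick end). From above: 6 wide at the thin end, 49.5 at the thick end (taper 1 in 3), one side straight. Origin: on its underside halfway along; x points to the thin end (x +65; thick end x -65). Straight side: plane y = +14; slanted side: from y = +8 (thin) to -35.5 (thick). All in mm. Lies the right way up for the cradle
- cradle: wooden cradle fixed to the bench, mm. Origin on its underside; x to its back, y along the row, z up. Floor board 12 thick, x -110 to 60, y -120 to 125. Back rail: inner face x = 32, top z = 18, y -50 to 100. Front (-x) open. Row when tight: barrel centres at x = 0 (up to 7 if against the rail), y = 75 (tallest), 25 (middle), -25 (shortest), z = 12. Up to 15 of play in all is closed by the wedge; a barrel can also be slid along the floor to its neighbour
- stop (a point): on the cradle's floor at the foot of the square stop block's inner face, in the middle of its width: cradle (0, 100, 12) mm. The block stands at the row's +y end, its inner face square to the row, its top 62 mm above the bench. Axes as the cradle's. The tallest barrel's side goes against this face
- wedge_home (a point): where the wedge's origin comes when fully home: cradle (-20, -64, 12) mm, wedge axes parallel to the cradle's, straight side on the shortest barrel (+y), pushed in along +x. 1 mm of play left in the row keeps it 3 mm farther out. Slanted block on its -y side: inner face from cradle (-25, -79.3) to (50, -54.3), top z = 52. Driving takes 5 to 20 N; it stays where jammed
- sleeve: plain round dark iron sleeve, 50 mm across, 60 mm tall, no fins; not part of the load. Origin: centre of its underside
- piston: round aluminium piston, 46 mm across, 42 mm tall; not part of the load. Origin: centre of its underside
- block: plain dark wooden block, 45 x 45 x 56 mm tall; not part of the load. Origin: centre of its underside
Not all that is in view belongs to the job. Several things have the shape of the wedge; the one meant has the colours described above.

How it is judged:
By the outcome, as a careful person would: the job done as asked, in the order asked, and still so for the second after the job is handed in, with the robot touching nothing.
It also fails if it takes over 120 s, if anything falls off the work surface, if the arm or the gripper's body presses on something with over 40 N, if the wrist force passes 120 N, or if a joint passes its speed limit or range.

### The arm

A 6-joint arm with a two-finger parallel gripper is mounted at the origin on the work surface. World frame = base frame: x ahead of the robot, y to its left, z up, the work surface at z = 0. Lengths are in mm, angles in rad, forces in N, time in s.
With the tool pointing down it reaches from about 325 to 850 mm from the base axis. Payload 4.4 kg.
Tool frame: the origin (TCP) lies at the centre of the arm's flange, where the gripper is bolted on; the fingertips stand 199 mm ahead of it and the grasp point (between the pads) lies 180 mm ahead of it (manip.tcp_to_grasp is the distance from the TCP to the grasp point, in mm); z points along the fingers, y is the direction in which the jaws open and shut (so a half turn about z gives the same grasp; the last joint's range is limited). The gripper opens to 94 mm and grips with 3 to 60 N. Pads are 16 mm wide; open, the fingers measure 119 mm over their backs; the gripper's body (75 mm by 177 mm) begins 78 mm behind the grasp point.
Start: joints at [-1.274, 0.207, 1.542, -0, 1.393, -0.15], TCP at [248.436, -518.564, 404.647] pointing down, gripper open.
Joint ranges: [-2.73, 2.73], [-0.86, 2.22], [0.23, 2.46], [-1.11, 4.25], [0.08, 2.63], [-2.82, 2.82]. Speed limits (rad/s): [2.79, 2.79, 3.14, 3.14, 3.14, 3.14].

### API

Orientations are given as a unit quaternion [w, x, y, z].
In Python, from rig import sensors, capture, manip, models gives the robot as it stands.
- The arm moves only by the shell command python3 -m crank 'ROWS' [FORCE]. ROWS is a JSON object of lists of equal length, an entry for each row: "claw": the opening, from -1 (shut) to 1 (fully open); "linear": the shift along the world's x, y, z in cm, a list of three; "spin": the turn about the world's z in degrees. A call has 1 to 10 rows; each row shifts and turns the commanded pose from where the row before left it; what a row does not reach is not made up. A row lasts 1/8 s, in which the tool goes at most 62.5 mm and 10.7 degrees, less where a joint would pass 70% of its speed; a pose out of reach is approached as far as the arm can. A call with a gripper value outside its range is refused whole. The fingers move at their own pace and stop on an object; FORCE is the grip in N (left out, the last holds). Time passes only in rows, so rows that do not move let the fingers close. It gives the time, the measured TCP pose, the force and the opening at its end, in the units of the state.
- sensors.observe(): the state, without advancing time (a new reading comes with each control period).
- capture(name): name is "side" or "top"; returns a dict with "pixels" (400x640x3 uint8, blue, green, red), "K" (3x3 intrinsics, pixels), "D" ([k1, k2, p1, p2, k3] as OpenCV has them; the pictures are not rectified), "position" and "attitude" of the camera in the world. Camera axes: x right, y up, looking along -z (the intrinsics and any distortion apply to the point x, -y, -z); pixel columns grow to the right and rows downward; lengths in mm; the calibration is good to about 2 mm. A picture is of the moment at which its call begins. There is no depth.
- manip.close_job(): hands the job in, once; it reports no verdict.
Trained networks look in a picture, given as the dict that the camera call returned (one of the last four; its "shot" number tells which), for a name from the list of things; names that differ only in an ending like _2 or _b are one class to them, and where a whole thing is asked for, a point or a joint stands for the part that bears it (a point fixed in the world has none). Each returns a list of dicts, best first, with "confidence" (0 to 1); they miss things now and then, are a little off and sometimes report something else, mostly with a low value. They report only what shows in the picture. A call takes as long as a camera call. They do not tell look-alikes from the thing itself.
- models.look_for(query, picture): "extent" ([left, top, right, bottom] in pixels, round what is visible of it).
- models.silhouettes(query, picture): "region" (400x640 bool, what is visible of it) and "extent" ([left, top, right, bottom] in pixels, round what is visible of it).
- models.pinpoint(query, picture): "xy" ([column, row] in pixels: a listed point, or the origin of a listed thing).
The state is a dict: "clock": time; "joint_positions": joint angles; "dq": joint speeds; "joint_torque": joint torques, N m; "position": TCP position; "orientation": TCP orientation; "contact_force": force on the tool from outside, world axes, zero at the start; "torque": the same for the moment, N m; "finger_gap": finger opening in mm.
Only numpy, scipy, OpenCV 4.12 (cv2) and the standard library are available. Lean on these libraries where they do the work, as an engineer would, in place of code of your own. Each camera call takes 0.05 s, during which the arm holds its last target.

## Working session

There is one attempt and no reset: what is moved stays moved. The work goes in short steps, Python scripts to look and compute and a shell command to move; the robot and the scene stay as the last step left them, time stands still between calls to the robot, and variables do not carry over. Pictures are saved under pics/ and viewed, and the job is handed in when it is done.

```bash
ls; mkdir -p pics; python3 - <<'E'
from rig import sensors,capture,manip,models
import cv2
for n in ("top","side"):
    p=capture(n); cv2.imwrite(f"pics/{n}0.png",p["pixels"]); print(n,p["K"],p["D"],p["position"],p["attitude"],p["shot"])
    for q in ["barrel_tall","barrel_mid","barrel_short","wedge","cradle","stop","wedge_home","sleeve","piston","block"]:
        print(q,[( [round(float(v)) for v in d["xy"]],round(d["confidence"],2)) for d in models.pinpoint(q,p)][:4])
print(sensors.observe())
E
```

```text
pics
top [[402.37335909   0.         320.32529778]
 [  0.         402.37335909 197.69962895]
 [  0.           0.           1.        ]] [-0.01269356  0.          0.          0.          0.        ] [ 353.10225076    1.51235437 1038.37200139] [-0.70175933 -0.03731466  0.02839899  0.71086915] 1
barrel_tall [([188, 193], 0.58), ([271, 179], 0.53)]
barrel_mid [([227, 148], 0.92)]
barrel_short [([229, 187], 0.78), ([326, 169], 0.43)]
wedge [([411, 254], 0.82), ([330, 232], 0.81), ([326, 168], 0.6)]
cradle [([426, 157], 0.87)]
stop [([391, 164], 0.68), ([271, 182], 0.59)]
wedge_home [([453, 164], 0.56)]
sleeve [([274, 179], 0.61)]
piston [([184, 152], 0.84)]
block [([269, 139], 0.78)]
side [[390.24256222   0.         323.45196541]
 [  0.         390.24256222 197.48976978]
 [  0.           0.           1.        ]] [-0.04764078  0.          0.          0.          0.        ] [132.0421734  698.63710338 623.83321172] [-0.16662433 -0.09834859  0.44331421  0.87523505] 2
barrel_tall [([236, 328], 0.77)]
barrel_mid [([212, 274], 0.89)]
barrel_short [([256, 287], 0.63), ([213, 273], 0.53)]
wedge 
[... 225 characters left out ...]
62)]
{'clock': 1.1, 'joint_positions': array([-1.27449830e+00,  2.06619180e-01,  1.54148829e+00,  1.80952111e-05,
        1.39347081e+00, -1.50486904e-01]), 'dq': array([ 0.00047089, -0.00172586,  0.0013827 , -0.00072068, -0.00113649,
        0.00029256]), 'joint_torque': array([-5.72444369e-04, -3.70895541e+01, -2.81765932e+01,  6.98897964e-02,
        2.74186599e-02, -9.18479714e-06]), 'position': array([ 248.44225386, -518.57241234,  404.6413333 ]), 'orientation': array([6.52013708e-06, 9.75151852e-01, 2.21537502e-01, 9.40566017e-06]), 'contact_force': array([ 0.97903719, -0.16032706,  0.26567906]), 'torque': array([ 0.03366964, -0.00669843, -0.05562018]), 'finger_gap': 94.04378459236912}
```

View pics/top0.png

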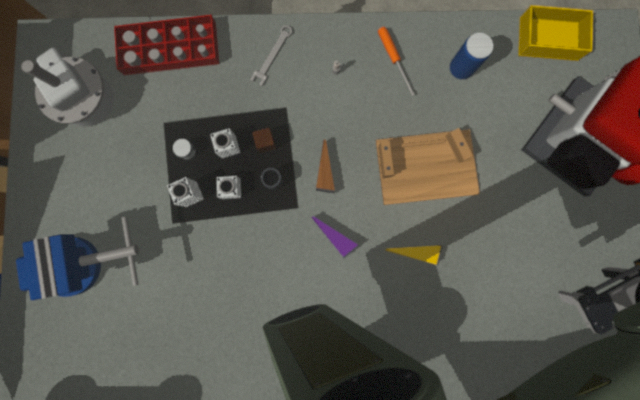

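View pics/side0.png

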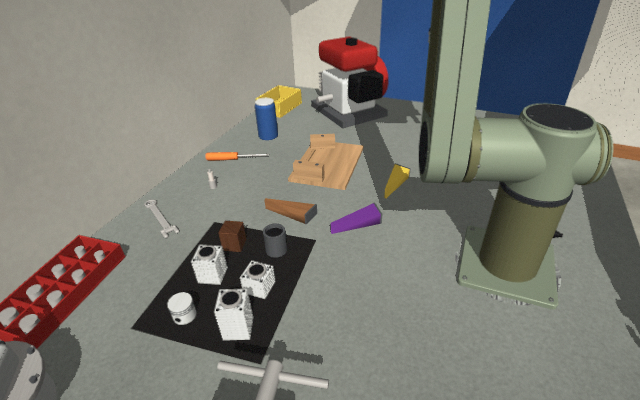

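```bash
python3 - <<'E'
import cv2
a=cv2.imread("pics/top0.png")
cv2.imwrite("pics/t_l.png",cv2.resize(a[110:260,160:360],None,fx=4,fy=4,interpolation=cv2.INTER_CUBIC))
cv2.imwrite("pics/t_r.png",cv2.resize(a[110:280,310:510],None,fx=3.5,fy=3.5,interpolation=cv2.INTER_CUBIC))
a=cv2.imread("pics/side0.png")
cv2.imwrite("pics/s_l.png",cv2.resize(a[220:370,150:310],None,fx=4,fy=4,interpolation=cv2.INTER_CUBIC))
cv2.imwrite("pics/s_r.png",cv2.resize(a[110:260,240:440],None,fx=4,fy=4,interpolation=cv2.INTER_CUBIC))
E
```

```text
(no output)
```

View pics/t_l.png

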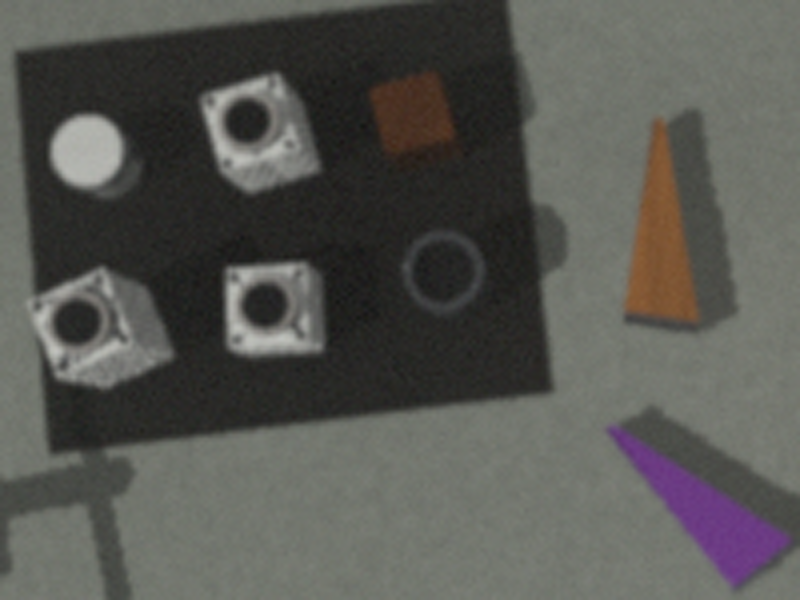

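View pics/t_r.png

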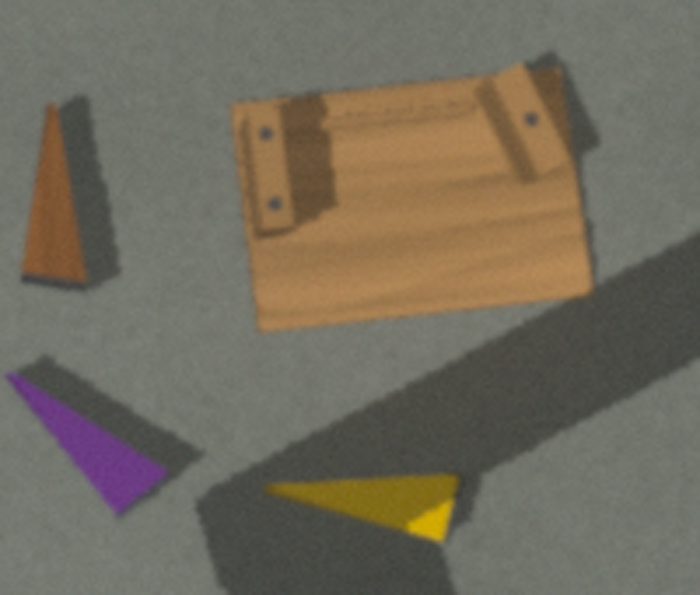

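View pics/s_l.png

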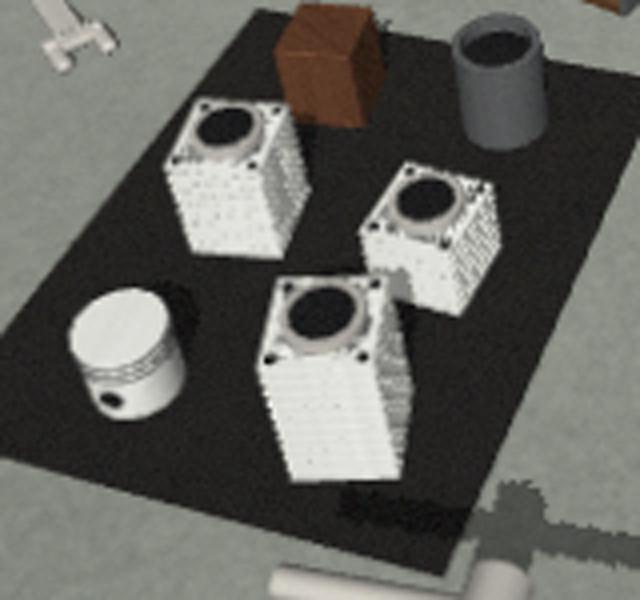

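View pics/s_r.png

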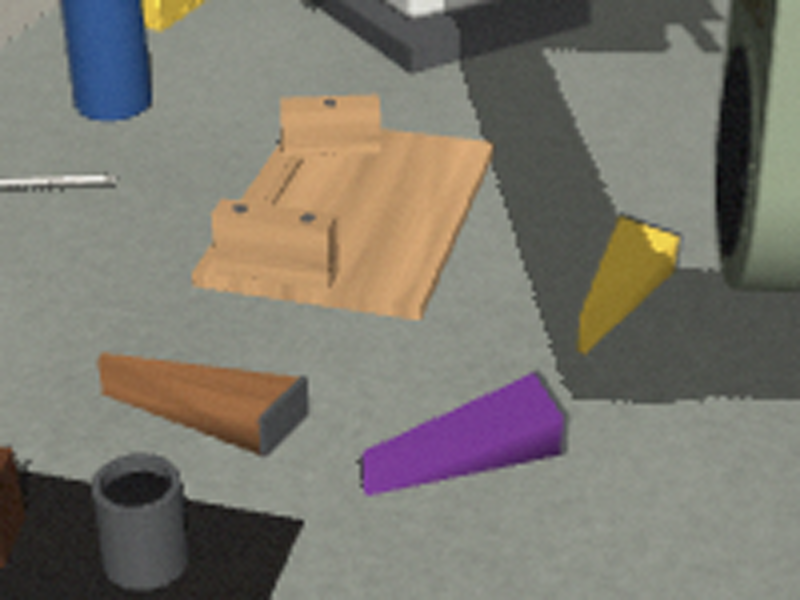

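```bash
cat > h.py <<'E'
import numpy as np, cv2
from scipy.optimize import least_squares, minimize
from scipy.spatial.transform import Rotation as R
from rig import sensors,capture,manip,models
def proj(p,P):
    w,x,y,z=p["attitude"]; Rm=R.from_quat([x,y,z,w]).as_matrix()
    Rc=np.diag([1,-1,-1])@Rm.T; t=-Rc@np.asarray(p["position"])
    o,_=cv2.projectPoints(np.asarray(P,float).reshape(-1,3),cv2.Rodrigues(Rc)[0],t,np.array(p["K"]),np.array(p["D"])); return o[:,0]
def barrel(h):
    b=[(sx*25,sy*25,z) for sx in(-1,1) for sy in(-1,1) for z in(0,h-6)]
    a=np.linspace(0,2*np.pi,24,endpoint=False)
    return np.array(b+[(19*np.cos(t),19*np.sin(t),h) for t in a],float)
def cyl(d,h):
    a=np.linspace(0,2*np.pi,32,endpoint=False)
    return np.array([(d/2*np.cos(t),d/2*np.sin(t),z) for t in a for z in (0,h)])
def box(a,h): return np.array([(sx*a/2,sy*a/2,z) for sx in(-1,1) for sy in(-1,1) for z in(0,h)],float)
WEDGE=np.array([(x,y,z) for x,y in((65,14),(65,8),(-65,14),(-65,-35.5)) for z in(0,30)],float)
PTS=dict(barrel_tall=barrel(88),barrel_mid=barrel(70),barrel_short=barrel(52),wedge=WEDGE,sleeve=cyl(50,60),piston=cyl(46,42),block=box(45,56))
def place(P,v,z=0):
    c,s=np.cos(v[2]),np.sin(v[2]); return np.c_[c*P[:,0]-s*P[:,1]+v[0], s*P[:,0]+c*P[:,1]+v[1], P[:,2]+z]
def hullmask(p,P,S=4):
    o=cv2.convexHull(((proj(p,P)+.5)*S*16-8).round().astype(np.int32))
    m=np.zeros((400*S,640*S),np.uint8); cv2.fillConvexPoly(m,o,1,shift=4)
    return m
def fit(views,P,v0,z=0,S=4):
    # views: list of (pic, region)
    crops=[]
    for p,r in views:
        ys,xs=np.where(r); y0,y1,x0,x1=max(ys.min()-15,0),ys.max()+15,max(xs.min()-15,0),xs.max()+15
        crops.append((p,cv2.GaussianBlur(r.astype(np.float32),(0,0),1.0)[y0:y1,x0:x1],(y0,y1,x0,x1)))
    def cost(v):
        e=0
        for p,r,(y0,y1,x0,x1) in crops:
            m=cv2.resize(hullmask(p,place(P,v,z),S).astype(np.float32),(640,400),interpolation=cv2.INTER_AREA)
            m=cv2.GaussianBlur(m,(0,0),1.0)[y0:y1,x0:x1]; e+=((m-r)**2).sum()/ r.sum()
        return e
    best=None
    f=lambda u: cost((u[0],u[1],u[2]/50))
    for dy in (0,.4,-.4):
        s=np.array([v0[0],v0[1],(v0[2]+dy)*50])
        o=minimize(f,s,method="Nelder-Mead",options=dict(initial_simplex=[s,s+[8,0,0],s+[0,8,0],s+[0,0,12]],xatol=.05,fatol=1e-5,maxiter=200))
        if best is None or o.fun<best.fun: best=o
    return np.array([best.x[0],best.x[1],best.x[2]/50]),best.fun
def ray(p,uv,z):
    f=lambda q: (proj(p,[[q[0],q[1],z]])[0]-uv)
    return least_squares(f,[400,100]).x
E
cat > fit0.py <<'E'
from h import *
import pickle
pt,ps=capture("top"),capture("side")
near={"top":dict(barrel_tall=(184,193),barrel_mid=(226,143),barrel_short=(229,187),wedge=(325,168),sleeve=(271,178),piston=(182,148),block=(263,138)),
"side":dict(barrel_tall=(234,315),barrel_mid=(209,264),barrel_short=(258,280),wedge=(291,209),sleeve=(275,240),piston=(182,308),block=(232,236))}
yaw0=dict(barrel_tall=.3,barrel_mid=.25,barrel_short=0,wedge=0.1,block=.2)
for q in PTS:
    views=[]
    for n,p in (("top",pt),("side",ps)):
        g=[d for d in models.silhouettes(q,p) if np.hypot(*(np.array([(d["extent"][0]+d["extent"][2])/2,(d["extent"][1]+d["extent"][3])/2])-near[n][q]))<14]
        if not g: print(q,n,"none"); continue
        views.append((p,np.asarray(g[0]["region"])))
    s=ray(pt,near["top"][q],PTS[q][:,2].max())
    for vs in ([views] if len(views)<2 else [views,views[:1],views[1:]]):
        v,c=fit(vs,PTS[q],(s[0],s[1],yaw0.get(q,0)))
        print(q,v[:2].round(1),np.degrees(v[2]).round(1),round(c,4))
E
python3 fit0.py
```

```text
barrel_tall [465.1 352.3] 26.2 0.0313
barrel_tall [465.1 351.4] 23.4 0.0075
barrel_tall [464.4 353.6] 28.3 0.0154
barrel_mid [590.5 255.1] 17.9 0.0173
barrel_mid [590.5 254.4] 16.9 0.0032
barrel_mid [589.7 256.1] 19.4 0.01
barrel_short [477.2 248.5] 3.0 0.0364
barrel_short [475.7 247.5] 3.8 0.0069
barrel_short [478.5 249.5] 1.5 0.0104
wedge [532.1   2.1] -9.2 0.0469
wedge [531.5   1.1] -9.2 0.0038
wedge [531.9   5.2] -9.2 0.0164
sleeve [497.1 135.9] 1.7 0.0377
sleeve [496.4 134.9] -0.5 0.0065
sleeve [496.3 138.8] -18.4 0.0142
piston [580.  365.3] -0.4 0.0428
piston [580.2 364.5] 19.4 0.0185
piston [579.2 365.7] -2.3 0.0188
block top none
block [597.7 157.9] 16.5 0.0103
```

```bash
cat > cr.py <<'E'
from h import *
pt,ps=capture("top"),capture("side")
T=lambda l,s,o:(np.array(l,float)+.5)/s-.5+np.array(o)
t=T([(233,103),(260,330),(592,294),(560,68)],3.5,(310,110)); m=np.array([(60,125,12),(-110,125,12),(-110,-120,12),(60,-120,12)],float)
s=T([(193,280),(420,318),(492,143)],4,(240,110)); ms=m[:3]
def res(v,k): 
    r=[]
    if k!=2:r.append(proj(pt,place(m,v))-t)
    if k!=1:r.append(proj(ps,place(ms,v))-s)
    return np.concatenate(r).ravel()
for k in (0,1,2):
    o=least_squares(res,[590,-180,0.05],args=(k,),x_scale=[1,1,.01]); print(k,o.x[:2].round(1),np.degrees(o.x[2]).round(2),o.fun.round(1))
    if k==0:v=o.x
for n,p in(("top",pt),("side",ps)):
    im=p["pixels"].copy(); im=cv2.resize(im,None,fx=4,fy=4,interpolation=cv2.INTER_CUBIC)
    def dr(P,c):
        q=((proj(p,place(np.array(P,float),v))+.5)*4).astype(int); cv2.polylines(im,[q.reshape(-1,1,2)],True,c,1)
    dr(m,(0,0,255)); dr([(-25,-79.3,52),(50,-54.3,52)],(255,0,0)); dr([(-25,-79.3,12),(50,-54.3,12)],(0,255,0))
    dr([(32,-50,18),(32,100,18)],(255,255,0)); dr([(-20,100,12),(20,100,12)],(0,255,0)); dr([(-20,100,62),(20,100,62)],(255,0,0))
    W=place(np.array([(65,14,30),(65,8,30),(-65,-35.5,30),(-65,14,30)],float),(531.8,1.6,np.radians(-9.2)))
    q=((proj(p,W)+.5)*4).astype(int); cv2.polylines(im,[q.reshape(-1,1,2)],True,(255,0,255),1)
    y,x=((110,305) if n=="top" else (115,250)); cv2.imwrite(f"pics/cr_{n}.png",im[y*4:y*4+480,x*4:x*4+760])
    for q in("stop","wedge_home","cradle"): print(n,q,[(d["xy"],round(d["confidence"],2)) for d in models.pinpoint(q,p)][:1], proj(p,place(np.array([{"stop":(0,100,12),"wedge_home":(-20,-64,12),"cradle":(0,0,0)}[q]],float),v)))
E
python3 cr.py
```

```text
0 [ 551.5 -260.4] 5.46 [-1.   0.1 -0.7  0.2 -0.4  0.2 -0.7 -0.  -0.2 -2.2  0.2 -3.2  0.7 -0.4]
1 [ 551.8 -262.3] 5.35 [-0.3 -0.1 -0.1  0.   0.3  0.1  0.1 -0.1]
2 [ 548.7 -249.4] 6.18 [-0.7  0.2  0.5 -1.1  0.2  1. ]
top stop [([391.1, 162.2], 0.62)] [[387.61325703 160.85660124]]
top wedge_home [([454.0, 161.1], 0.92)] [[451.82028672 161.61296102]]
top cradle [([424.6, 158.6], 0.78)] [[424.98442464 157.56979253]]
side stop [([308.0, 178.5], 0.96)] [[310.0958424  175.75264858]]
side wedge_home [([332.5, 151.1], 0.91)] [[332.14989435 149.75516812]]
side cradle [] [[320.41316029 162.11245269]]
```

View pics/cr_top.png

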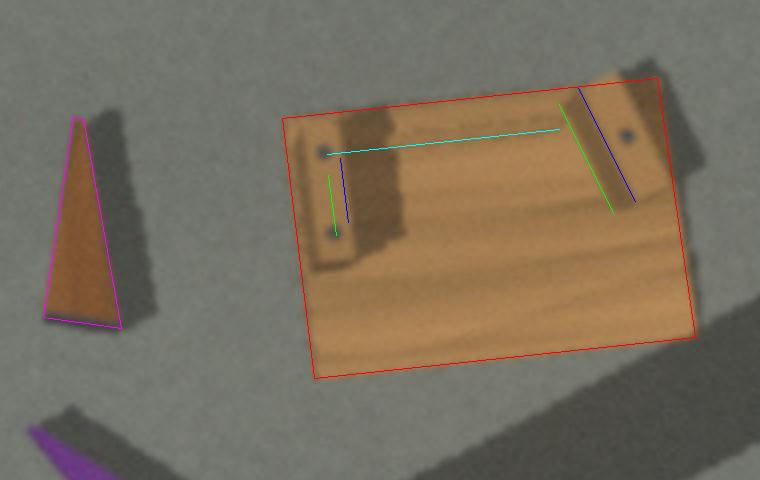

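View pics/cr_side.png

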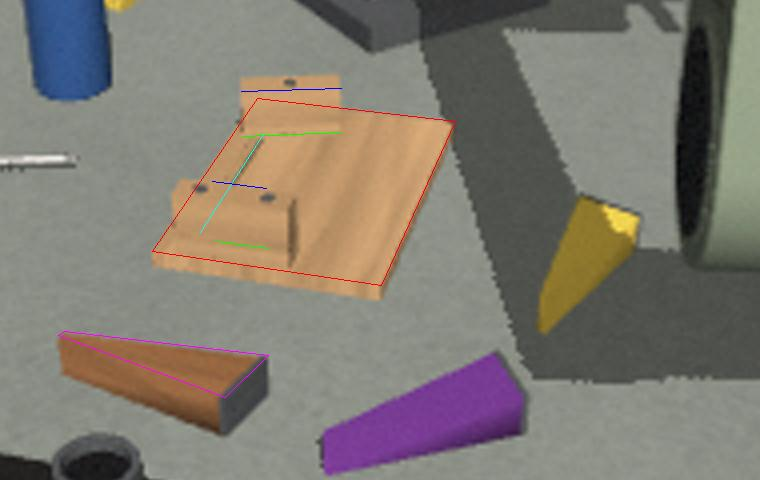

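```bash
sed -i 's/^s=T(.*/s=T([(153,268),(381,299)],4,(250,115)); ms=np.array([(60,125,0),(-110,125,0)],float)/' cr.py; python3 cr.py
```

```text
0 [ 551.8 -261.9] 5.41 [-0.5 -0.  -0.2  0.1  0.2  0.1 -0.1 -0.1  0.2 -1.  -0.  -0.2]
1 [ 551.8 -262.3] 5.35 [-0.3 -0.1 -0.1  0.   0.3  0.1  0.1 -0.1]
2 [ 553.4 -258.3] 6.64 [-0.1 -0.1  0.1  0.1]
top stop [([390.0, 160.9], 0.72)] [[388.17337559 160.71136869]]
top wedge_home [([455.0, 164.6], 0.8)] [[452.37983611 161.51883402]]
top cradle [([426.4, 158.8], 0.76)] [[425.54094957 157.45677726]]
side stop [([309.8, 177.0], 0.98)] [[310.18547706 175.47382715]]
side wedge_home [([331.4, 151.1], 0.84)] [[332.24797583 149.53597874]]
side cradle [] [[320.51116426 161.86986116]]
```

View pics/cr_side.png

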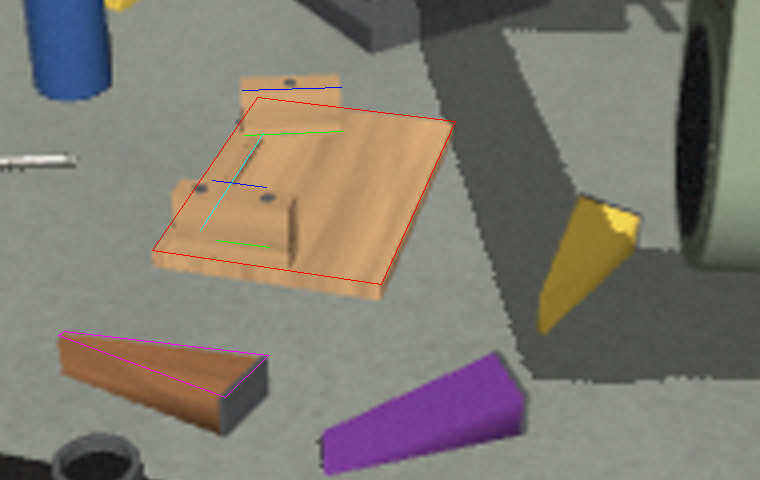

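View pics/cr_top.png

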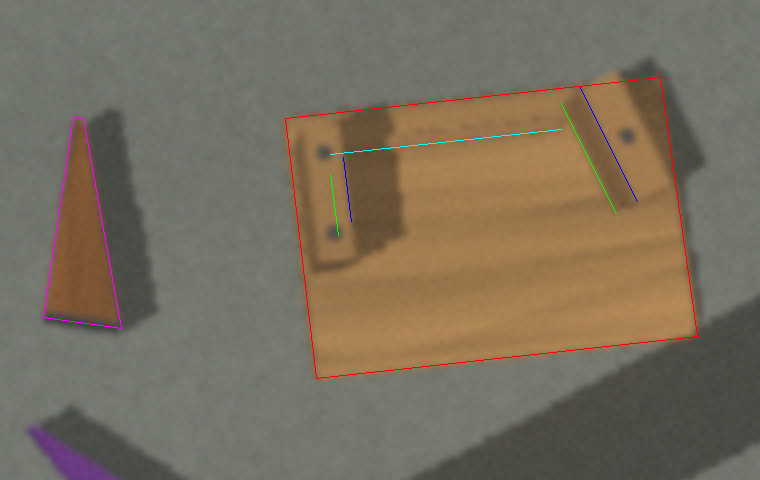

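```bash
python3 -m crank '{"claw":[0.5,0.5,0.5,0.5,0.5,0.5,0.5,0.5,0.5,0.5],"linear":[[1,4.4,0],[1,4.4,0],[1,4.4,0],[1,4.4,0],[1,4.4,0],[1,4.4,0],[1,4.4,0],[1,4.4,0],[1,4.4,0],[1,4.4,0]],"spin":[0,0,0,0,0,0,0,0,0,0]}' 30; python3 -m crank '{"claw":[0.5,0.5,0.5,0.5,0.5,0.5,0.5,0.5,0.5,0.5],"linear":[[1,4.4,0],[1,4.4,0],[1,4.4,0],[1,4.4,0],[1,4.4,0],[1,4.4,0],[1,4.4,0],[1,4.4,0],[1,4.4,0],[1,4.4,0]],"spin":[0,0,0,0,0,0,0,0,0,0]}'
```

```text
clock: 3.95
position: [348.4, -77.2, 405.0]
orientation: [0.0, 0.975, 0.221, 0.001]
contact_force: [1.2, -0.5, 0.6]
finger_gap: 70.6
clock: 5.2
position: [448.6, 363.0, 404.7]
orientation: [0.0, 0.975, 0.222, 0.0]
contact_force: [1.2, -0.2, 0.6]
finger_gap: 70.8
```

```bash
python3 -m crank '{"claw":[0.5,0.5,0.5,0.5,0.5,0.5,0.5],"linear":[[1.65,-0.95,0],[0,0,0],[0,0,-4.5],[0,0,-4.5],[0,0,-4.5],[0,0,-4.5],[0,0,0]],"spin":[0,0,0,0,0,0,0]}' && python3 -c "
from h import *
p=capture('side');cv2.imwrite('pics/g1.png',cv2.resize(p['pixels'][200:380,130:350],None,fx=3,fy=3))"
```

```text
clock: 6.08
position: [462.8, 349.6, 220.9]
orientation: [0.001, 0.975, 0.221, -0.005]
contact_force: [-0.2, -0.7, 0.1]
finger_gap: 70.7
```

View pics/g1.png

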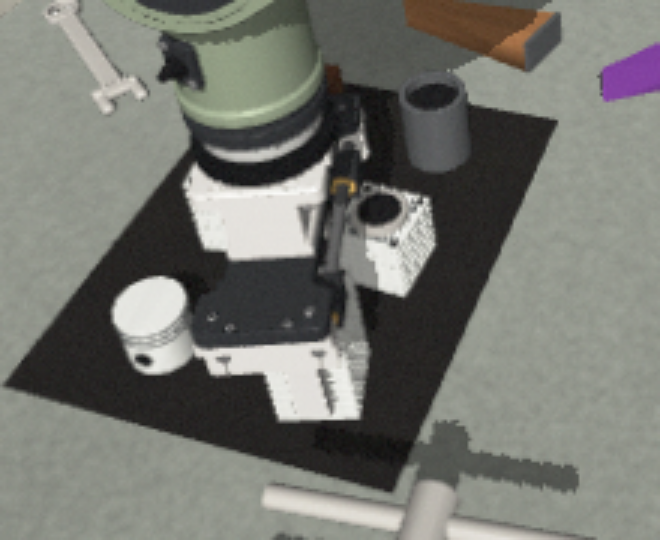

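```bash
python3 -m crank '{"claw":[-1,-1,-1,-1,-1,-1],"linear":[[0,0,0],[0,0,0],[0,0,0],[0,0,0],[0,0,0],[0,0,0]],"spin":[0,0,0,0,0,0]}' 30;  python3 -m crank '{"claw":[-1,-1,-1,-1],"linear":[[0,0,2],[0,0,5],[0,0,5],[0,0,0]],"spin":[0,0,0,0]}'
```

```text
clock: 6.88
position: [465.7, 352.9, 227.3]
orientation: [-0.001, 0.975, 0.222, 0.002]
contact_force: [-2.0, 1.4, 6.7]
finger_gap: 50.0
clock: 7.38
position: [466.5, 352.7, 350.9]
orientation: [-0.001, 0.975, 0.222, 0.006]
contact_force: [1.0, -0.4, -2.6]
finger_gap: 50.0
```

```bash
python3 -m crank '{"claw":[-1,-1,-1,-1,-1,-1,-1],"linear":[[0.6,-3.9,0],[0.6,-3.9,0],[0.6,-3.9,0],[0.6,-3.9,0],[0.6,-3.9,0],[0.6,-3.9,0],[0.6,-3.9,0]],"spin":[5,5,5,5,5,5,5]}';  python3 -m crank '{"claw":[-1,-1,-1,-1,-1,-1,-1,-1,-1],"linear":[[0.6,-3.9,0],[0.6,-3.9,0],[0.6,-3.9,0],[0.6,-3.9,0],[0.6,-3.9,0],[0.6,-3.9,0],[0.6,-3.4,0],[0,0,0],[0,0,0]],"spin":[5,5,5,5,5,5,4.8,0,0]}'
```

```text
clock: 8.25
position: [506.0, 77.6, 342.8]
orientation: [-0.001, 0.863, 0.506, -0.002]
contact_force: [0.5, -0.5, -3.2]
finger_gap: 50.2
clock: 9.38
position: [548.2, -188.5, 343.0]
orientation: [-0.002, 0.673, 0.739, -0.0]
contact_force: [-0.4, 0.4, -2.7]
finger_gap: 49.9
```

```bash
python3 -m crank '{"claw":[-1,-1,-1,-1],"linear":[[-0.1,-0.3,-4],[0,0,-2],[0,0,0],[0,0,0]],"spin":[0,0,0,0]}'; python3 -c "
from h import *
p=capture('top');cv2.imwrite('pics/p1t.png',cv2.resize(p['pixels'][90:240,340:500],None,fx=4,fy=4))
p=capture('side');cv2.imwrite('pics/p1s.png',cv2.resize(p['pixels'][60:210,250:430],None,fx=4,fy=4))"
```

```text
clock: 9.88
position: [548.3, -191.4, 285.5]
orientation: [0.001, 0.673, 0.74, 0.0]
contact_force: [0.5, -0.4, -1.8]
finger_gap: 50.3
```

View pics/p1t.png

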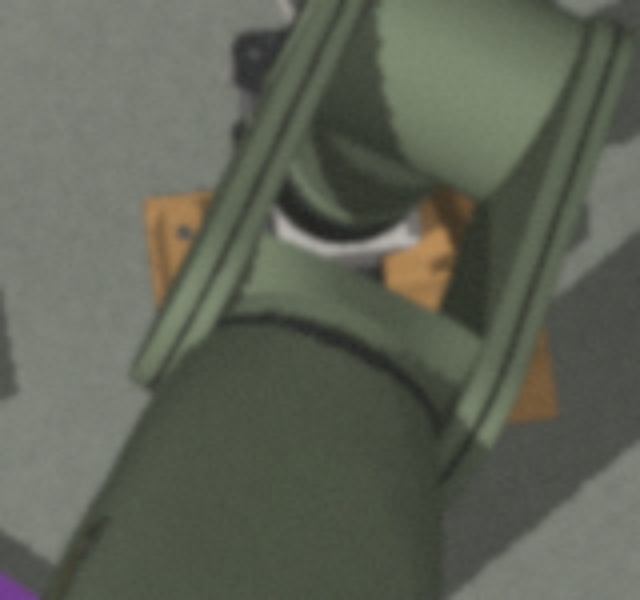

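View pics/p1s.png

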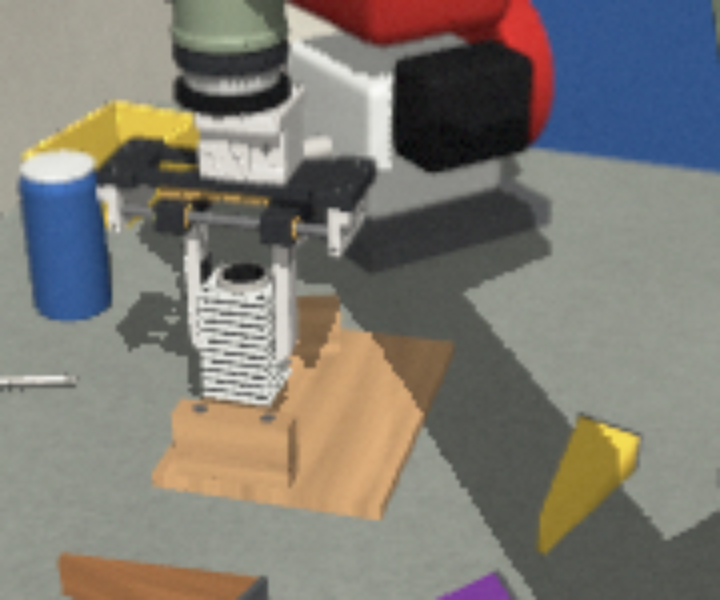

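```bash
python3 -m crank '{"claw":[-1,-1,-1,-1,-1],"linear":[[0,0,-2],[0,0,-2],[0,0,-0.5],[0,0,0],[0,0,0]],"spin":[0,0,0,0,0]}'; python3 -m crank '{"claw":[-1,-1,-1,-1,-1,-1],"linear":[[0,0.2,0],[0,0,0],[0,0.2,0],[0,0,0],[0,0.1,0],[0,0,0]],"spin":[0,0,0,0,0,0]}'
```

```text
clock: 10.6
position: [548.5, -192.3, 240.8]
orientation: [0.001, 0.673, 0.74, 0.0]
contact_force: [0.3, 0.8, -2.6]
finger_gap: 50.3
clock: 11.35
position: [547.9, -187.0, 239.6]
orientation: [-0.0, 0.673, 0.74, -0.0]
contact_force: [0.2, -0.2, -2.3]
finger_gap: 50.1
```

```bash
for i in 1; do python3 -m crank '{"claw":[-1,-1],"linear":[[0,0.1,0],[0,0,0]],"spin":[0,0]}'; python3 -m crank '{"claw":[-1,-1],"linear":[[0,0.1,0],[0,0,0]],"spin":[0,0]}';python3 -m crank '{"claw":[-1,-1],"linear":[[0,0.1,0],[0,0,0]],"spin":[0,0]}'; done | grep -v ori
```

```text
clock: 11.6
position: [547.9, -186.0, 239.6]
contact_force: [-0.6, -0.1, -3.3]
finger_gap: 50.2
clock: 11.85
position: [547.9, -185.0, 239.6]
contact_force: [-0.5, 0.7, -3.2]
finger_gap: 50.0
clock: 12.1
position: [547.9, -184.0, 239.6]
contact_force: [0.5, -0.2, -2.9]
finger_gap: 49.8
```

```bash
for i in 1; do python3 -m crank '{"claw":[-1,-1],"linear":[[0,0.1,0],[0,0,0]],"spin":[0,0]}'; python3 -m crank '{"claw":[-1,-1],"linear":[[0,0.1,0],[0,0,0]],"spin":[0,0]}';done | grep -v ori; python3 -c "
from h import *
p=capture('side');cv2.imwrite('pics/p2s.png',cv2.resize(p['pixels'][120:210,270:370],None,fx=7,fy=6,interpolation=cv2.INTER_CUBIC))"
```

```text
clock: 12.35
position: [547.9, -183.0, 239.6]
contact_force: [0.1, -0.2, -2.1]
finger_gap: 49.7
clock: 12.6
position: [547.9, -182.0, 239.6]
contact_force: [0.1, 0.2, -2.9]
finger_gap: 50.1
```

View pics/p2s.png

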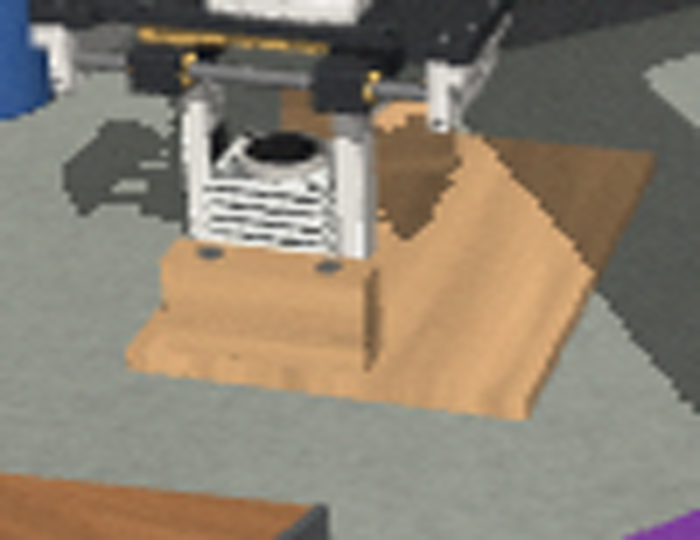

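```bash
for i in 1; do python3 -m crank '{"claw":[-1,-1],"linear":[[0,0.1,0],[0,0,0]],"spin":[0,0]}'; python3 -m crank '{"claw":[-1,-1],"linear":[[0,0.1,0],[0,0,0]],"spin":[0,0]}';python3 -m crank '{"claw":[-1,-1],"linear":[[0,0.1,0],[0,0,0]],"spin":[0,0]}';done | grep -v ori
```

```text
clock: 12.9
position: [548.0, -181.2, 239.7]
contact_force: [-0.5, -0.4, -2.9]
finger_gap: 50.0
clock: 13.15
position: [547.9, -180.8, 239.8]
contact_force: [-0.3, -5.2, -2.8]
finger_gap: 49.8
clock: 13.4
position: [547.9, -180.4, 239.8]
contact_force: [-0.4, -7.3, -4.4]
finger_gap: 50.0
```

```bash
python3 -m crank '{"claw":[-1,-1],"linear":[[0,0,-0.2],[0,0,0]],"spin":[0,0]}'; python3 -m crank '{"claw":[-1,-1],"linear":[[0,0,-0.1],[0,0,0]],"spin":[0,0]}'
```

```text
clock: 13.65
position: [548.2, -180.5, 239.4]
orientation: [0.001, 0.673, 0.74, -0.001]
contact_force: [-4.1, -5.1, 3.6]
finger_gap: 50.0
clock: 13.9
position: [548.2, -180.5, 239.4]
orientation: [0.001, 0.673, 0.74, -0.001]
contact_force: [-5.1, -4.5, 10.3]
finger_gap: 50.1
```

```bash
python3 -m crank '{"claw":[0.5,0.5,0.5,0.5],"linear":[[0,0,0],[0,0,0],[0,0,0],[0,0,0]],"spin":[0,0,0,0]}'; python3 -m crank '{"claw":[0.5,0.5,0.5,0.5,0.5],"linear":[[0,0,4],[0,0,5],[0,0,3],[0,0,0],[0,0,0]],"spin":[0,0,0,0,0]}'
```

```text
clock: 14.4
position: [547.9, -178.8, 236.4]
orientation: [-0.0, 0.673, 0.74, 0.0]
contact_force: [-0.1, 0.7, 0.5]
finger_gap: 70.5
clock: 15.02
position: [547.4, -178.7, 354.9]
orientation: [-0.001, 0.673, 0.74, -0.0]
contact_force: [0.7, -0.4, -0.7]
finger_gap: 70.4
```

```bash
python3 -m crank '{"claw":[0.5,0.5,0.5,0.5,0.5,0.5,0.5,0.5,0.5,0.5],"linear":[[0.47,4.8,0],[0.47,4.8,0],[0.47,4.8,0],[0.47,4.8,0],[0.47,4.8,0],[0.47,4.8,0],[0.47,4.8,0],[0.47,4.8,0],[0.47,4.97,0],[0,0,0]],"spin":[1.5,1.5,1.5,1.5,1.5,1.5,1.5,1.6,0,0]}'; python3 - <<'E'
from h import *
pt,ps=capture('top'),capture('side')
for n,p in(("t",pt),("s",ps)):
    c=p['pixels'][100:230,340:500] if n=="t" else p['pixels'][110:220,270:400]
    cv2.imwrite(f'pics/p3{n}.png',cv2.resize(c,None,fx=4,fy=4,interpolation=cv2.INTER_CUBIC))
vs=[]
for n,p in(("t",pt),("s",ps)):
    for d in models.silhouettes("barrel_tall",p):
        print(n,d["extent"],d["confidence"])
        e=d["extent"]
        if (n=="t" and 370<e[0]<420) or (n=="s" and 290<(e[0]+e[2])/2<340): vs.append((p,np.asarray(d["region"]))); break
for q in [vs]+[[v] for v in vs]: 
    v,c=fit(q,PTS["barrel_tall"],(548,-181,.094),z=12); print(v[:2].round(1),np.degrees(v[2]).round(1),c)
E
```

```text
clock: 16.27
position: [589.1, 257.7, 353.3]
orientation: [-0.002, 0.589, 0.808, -0.002]
contact_force: [-0.2, -0.4, 1.2]
finger_gap: 70.8
t [388.2, 138.8, 418.6, 167.9] 0.58
s [297.7, 142.3, 321.8, 162.8] 0.82
[ 552.5 -192.7] 14.5 0.6438550353050232
[ 551.7 -190.9] 3.3 0.053865738213062286
[ 576.8 -240.4] 35.3 0.49483612179756165
```

View pics/p3t.png

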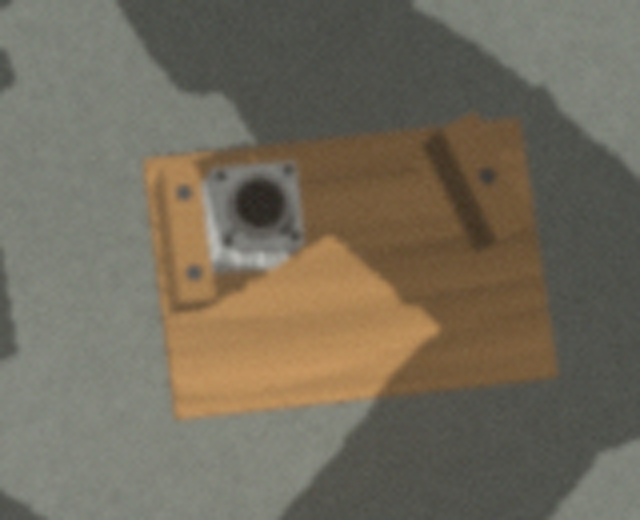

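View pics/p3s.png

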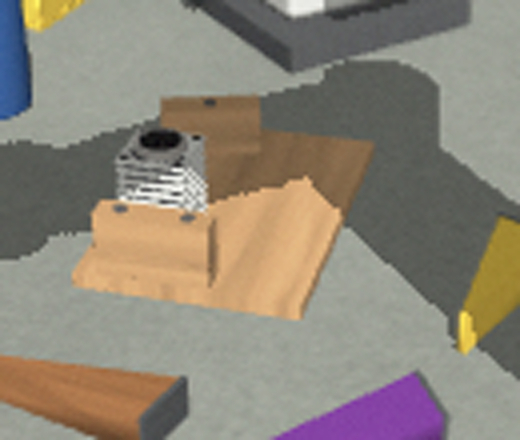

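```bash
python3 -m crank '{"claw":[0.5,0.5,0.5,0.5,0.5],"linear":[[0,0,-4],[0,0,-5],[0,0,-4],[0,0,-1],[0,0,0]],"spin":[0,0,0,0,0]}' && python3 -m crank '{"claw":[-1,-1,-1,-1,-1],"linear":[[0,0,0],[0,0,0],[0,0,0],[0,0,0],[0,0,0]],"spin":[0,0,0,0,0]}'
```

```text
clock: 17.1
position: [590.5, 253.8, 216.6]
orientation: [-0.0, 0.592, 0.806, -0.0]
contact_force: [-0.4, 0.1, 0.2]
finger_gap: 70.1
clock: 17.73
position: [590.6, 254.7, 218.5]
orientation: [0.001, 0.591, 0.807, 0.0]
contact_force: [-2.5, -0.9, 6.4]
finger_gap: 50.2
```

```bash
python3 -m crank '{"claw":[-1,-1,-1,-1,-1,-1,-1,-1,-1,-1],"linear":[[0,0,2],[0,0,5],[0,0,5],[0,0,2],[-0.3,-4.5,0],[-0.3,-4.5,0],[-0.3,-4.5,0],[-0.3,-4.5,0],[-0.3,-4.5,0],[-0.3,-4.5,0]],"spin":[0,0,0,0,-2,-2,-2,-2,-2,-2]}' && python3 -m crank '{"claw":[-1,-1,-1,-1,-1,-1,-1],"linear":[[-0.4,-4.5,0],[-0.4,-4.5,0],[-0.4,-4.5,0],[-0.4,-4.5,0],[-0.4,-4.1,0],[0,0,0],[0,0,0]],"spin":[-0.1,0,0,0,0,0,0]}'
```

```text
clock: 18.98
position: [571.5, -16.6, 355.5]
orientation: [-0.001, 0.673, 0.74, -0.0]
contact_force: [-0.5, -0.0, -2.6]
finger_gap: 50.0
clock: 19.85
position: [551.9, -235.9, 355.6]
orientation: [-0.001, 0.673, 0.739, 0.0]
contact_force: [-0.1, -0.0, -2.2]
finger_gap: 50.2
```

```bash
python3 -m crank '{"claw":[-1,-1,-1,-1,-1],"linear":[[0,0,-4],[0,0,-2],[0,0,0],[0,0,0],[0,0,0]],"spin":[0,0,0,0,0]}'; python3 -c "
from h import *
p=capture('side');cv2.imwrite('pics/p4s.png',cv2.resize(p['pixels'][80:210,260:400],None,fx=5,fy=4.5,interpolation=cv2.INTER_CUBIC))"
```

```text
clock: 20.48
position: [553.5, -237.0, 299.6]
orientation: [0.004, 0.672, 0.74, -0.001]
contact_force: [-0.6, -5.1, 4.8]
finger_gap: 49.8
```

View pics/p4s.png

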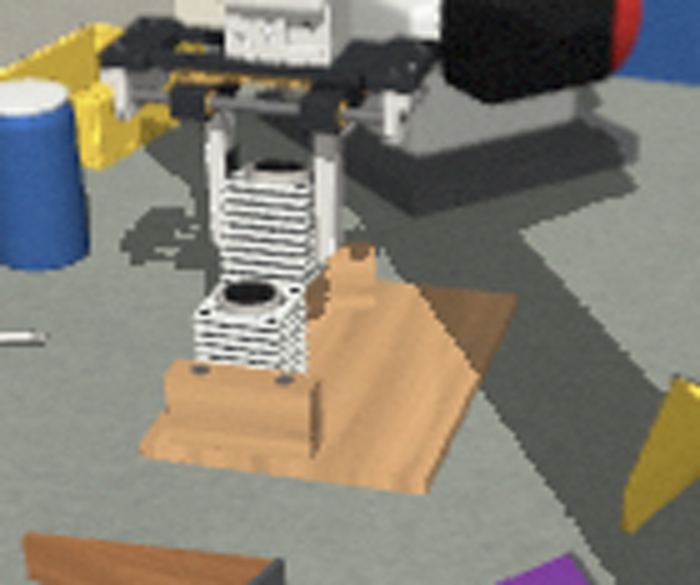

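```bash
python3 -m crank '{"claw":[-1,-1,-1,-1,-1],"linear":[[0,0,3],[0,-0.8,2],[0,0,0],[0,0,0],[0,0,0]],"spin":[0,0,0,0,0]}'; python3 - <<'E'
from h import *
print(sensors.observe()["contact_force"],sensors.observe()["position"])
p=capture('side');cv2.imwrite('pics/p5s.png',cv2.resize(p['pixels'][80:210,260:400],None,fx=5,fy=4.5,interpolation=cv2.INTER_CUBIC))
E
```

```text
clock: 21.15
position: [551.9, -243.4, 344.9]
orientation: [-0.002, 0.673, 0.74, -0.0]
contact_force: [-0.2, 0.0, -1.7]
finger_gap: 49.9
[-0.18947054  0.00911227 -1.67671274] [ 551.86610254 -243.41456247  344.92074659]
```

View pics/p5s.png

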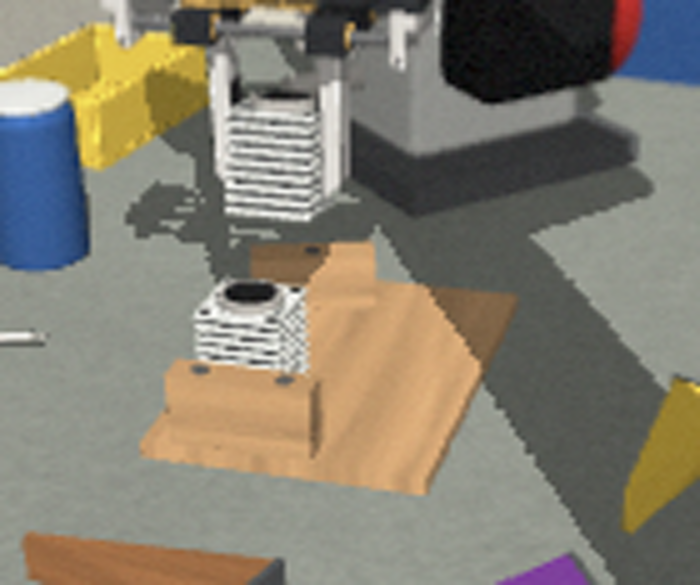

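```bash
python3 -m crank '{"claw":[-1,-1,-1,-1],"linear":[[0,0,-4],[0,0,-1.5],[0,0,0],[0,0,0]],"spin":[0,0,0,0]}'; python3 -m crank '{"claw":[-1,-1,-1,-1],"linear":[[0,0,-3],[0,0,-2.5],[0,0,0],[0,0,0]],"spin":[0,0,0,0]}'
```

```text
clock: 21.7
position: [552.7, -244.6, 292.6]
orientation: [0.001, 0.673, 0.74, 0.0]
contact_force: [0.3, -0.3, -2.1]
finger_gap: 50.2
clock: 22.2
position: [553.1, -244.9, 238.5]
orientation: [0.002, 0.673, 0.74, 0.0]
contact_force: [-0.0, -0.4, -2.3]
finger_gap: 50.1
```

```bash
python3 -m crank '{"claw":[-1,-1,-1],"linear":[[0,0,-0.6],[0,0.4,0],[0,0,0]],"spin":[0,0,0]}'; for i in 1; do python3 -m crank '{"claw":[-1,-1],"linear":[[0,0.1,0],[0,0,0]],"spin":[0,0]}'; python3 -m crank '{"claw":[-1,-1],"linear":[[0,0.1,0],[0,0,0]],"spin":[0,0]}';python3 -m crank '{"claw":[-1,-1],"linear":[[0,0.1,0],[0,0,0]],"spin":[0,0]}';done | grep -v ori
```

```text
clock: 22.58
position: [552.7, -240.6, 231.4]
orientation: [0.001, 0.673, 0.74, 0.0]
contact_force: [1.6, -1.2, -3.4]
finger_gap: 49.8
clock: 22.82
position: [552.7, -240.3, 231.4]
contact_force: [0.6, -4.7, -2.2]
finger_gap: 50.1
clock: 23.08
position: [552.7, -239.9, 231.5]
contact_force: [1.5, -7.0, -2.5]
finger_gap: 49.8
clock: 23.32
position: [552.7, -239.4, 231.6]
contact_force: [0.5, -8.2, -2.7]
finger_gap: 49.9
```

```bash
python3 -m crank '{"claw":[-1,-1],"linear":[[0,0,-0.2],[0,0,0]],"spin":[0,0]}'; python3 -m crank '{"claw":[-1,-1],"linear":[[0,0,-0.1],[0,0,0]],"spin":[0,0]}'; python3 -m crank '{"claw":[-1,-1],"linear":[[0,0,-0.1],[0,0,0]],"spin":[0,0]}'
```

```text
clock: 23.58
position: [553.0, -239.5, 230.3]
orientation: [0.003, 0.673, 0.74, -0.001]
contact_force: [0.6, -8.4, -0.1]
finger_gap: 50.0
clock: 23.82
position: [553.1, -239.5, 229.6]
orientation: [0.003, 0.673, 0.74, -0.001]
contact_force: [1.3, -8.3, 0.6]
finger_gap: 50.1
clock: 24.08
position: [553.2, -239.5, 228.7]
orientation: [0.003, 0.673, 0.74, -0.001]
contact_force: [-0.0, -7.7, 1.8]
finger_gap: 50.0
```

```bash
python3 -m crank '{"claw":[-1,-1],"linear":[[0,0,-0.1],[0,0,0]],"spin":[0,0]}'; python3 -m crank '{"claw":[-1,-1],"linear":[[0,0,-0.1],[0,0,0]],"spin":[0,0]}'
```

```text
clock: 24.32
position: [553.2, -239.5, 227.8]
orientation: [0.003, 0.673, 0.74, -0.001]
contact_force: [1.4, -6.1, 1.1]
finger_gap: 50.3
clock: 24.58
position: [553.3, -239.5, 226.8]
orientation: [0.004, 0.673, 0.74, -0.001]
contact_force: [1.0, -7.4, 1.2]
finger_gap: 49.7
```

```bash
python3 - <<'E'
from h import *
p=capture('side');cv2.imwrite('pics/p6s.png',cv2.resize(p['pixels'][100:200,270:390],None,fx=6,fy=6,interpolation=cv2.INTER_CUBIC))
E
```

```text
(no output)
```

View pics/p6s.png

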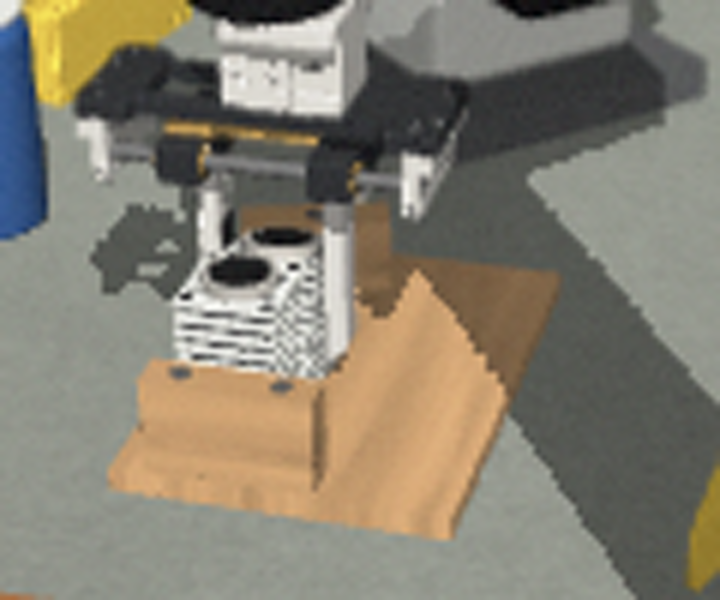

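```bash
python3 -m crank '{"claw":[-1,-1,-1],"linear":[[0,-0.2,0],[0,0,0],[0,0,0]],"spin":[0,0,0]}'; python3 -m crank '{"claw":[-1,-1],"linear":[[0,0,-0.1],[0,0,0]],"spin":[0,0]}';  python3 -m crank '{"claw":[-1,-1],"linear":[[0,0,-0.1],[0,0,0]],"spin":[0,0]}'
```

```text
clock: 25.0
position: [553.3, -240.2, 226.5]
orientation: [0.002, 0.673, 0.74, 0.0]
contact_force: [1.2, -3.1, 5.7]
finger_gap: 49.9
clock: 25.25
position: [553.4, -240.1, 226.5]
orientation: [0.002, 0.673, 0.74, 0.0]
contact_force: [0.0, -2.8, 10.5]
finger_gap: 49.6
clock: 25.5
position: [553.5, -240.1, 226.4]
orientation: [0.002, 0.673, 0.74, 0.0]
contact_force: [-2.2, -1.4, 14.4]
finger_gap: 49.7
```

```bash
python3 -m crank '{"claw":[0.5,0.5,0.5,0.5],"linear":[[0,0,0.2],[0,0,0],[0,0,0],[0,0,0]],"spin":[0,0,0,0]}'; python3 -m crank '{"claw":[0.5,0.5,0.5,0.5,0.5],"linear":[[0,0,4],[0,0,5],[0,0,4.4],[0,0,0],[0,0,0]],"spin":[0,0,0,0,0]}'
```

```text
clock: 26.0
position: [551.9, -239.0, 223.8]
orientation: [-0.001, 0.673, 0.74, -0.0]
contact_force: [0.4, 0.4, -0.1]
finger_gap: 70.2
clock: 26.62
position: [551.9, -239.1, 357.7]
orientation: [-0.001, 0.673, 0.74, -0.0]
contact_force: [-0.7, -0.2, -1.0]
finger_gap: 70.5
```

```bash
python3 -m crank '{"claw":[0.5,0.5,0.5,0.5,0.5,0.5,0.5,0.5,0.5,0.5],"linear":[[-0.75,4.9,0],[-0.75,4.9,0],[-0.75,4.9,0],[-0.75,4.9,0],[-0.75,4.9,0],[-0.75,4.9,0],[-0.75,4.9,0],[-0.75,4.9,0],[-0.75,4.9,0],[-0.75,4.65,0]],"spin":[-2.4,0,0,0,0,0,0,0,0,0]}'; python3 - <<'E'
from h import *
pt,ps=capture('top'),capture('side')
for n,p in(("t",pt),("s",ps)):
    c=p['pixels'][100:230,340:500] if n=="t" else p['pixels'][110:220,270:400]
    cv2.imwrite(f'pics/p7{n}.png',cv2.resize(c,None,fx=5,fy=4.5,interpolation=cv2.INTER_CUBIC))
E
```

```text
clock: 27.88
position: [475.9, 249.5, 355.9]
orientation: [-0.001, 0.688, 0.725, -0.002]
contact_force: [0.3, 0.4, 0.0]
finger_gap: 70.3
```

View pics/p7t.png

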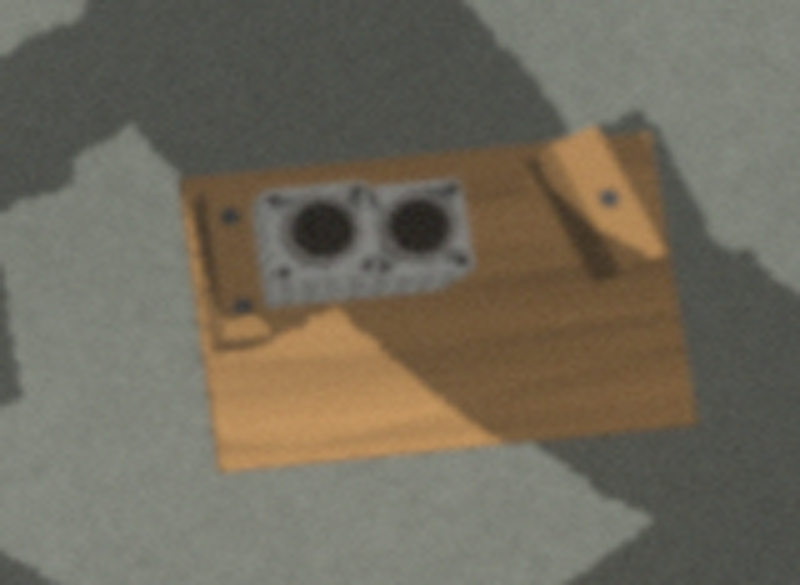

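View pics/p7s.png

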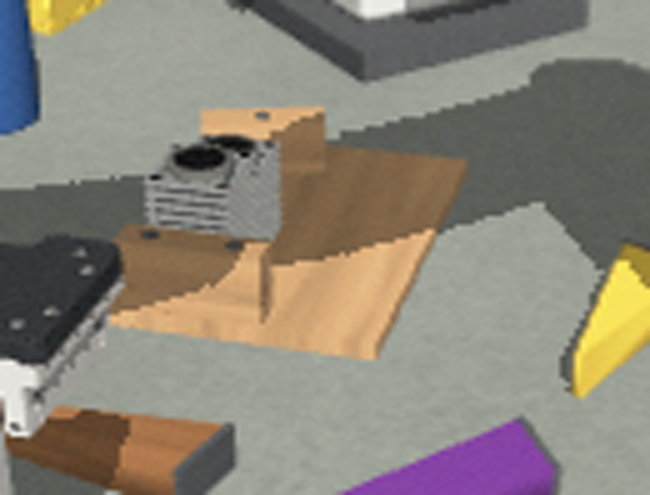

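```bash
python3 -m crank '{"claw":[0.5,0.5,0.5,0.5,0.5],"linear":[[0,0,-5],[0,0,-5],[0,0,-3.6],[0,0,-1],[0,0,0]],"spin":[0,0,0,0,0]}' && python3 -m crank '{"claw":[-1,-1,-1,-1,-1],"linear":[[0,0,0],[0,0,0],[0,0,0],[0,0,0],[0,0,0]],"spin":[0,0,0,0,0]}' 30; python3 - <<'E'
from h import *
pt,ps=capture('top'),capture('side')
print([ (ray(pt,np.array([(u+.5)/5-.5+340,(v+.5)/4.5-.5+100]),z)).round(1) for u,v,z in((322,231,100),(416,226,82))])
cv2.imwrite('pics/g3.png',cv2.resize(ps['pixels'][200:330,150:330],None,fx=4,fy=4))
E
```

```text
clock: 28.6
position: [477.0, 247.5, 211.7]
orientation: [-0.001, 0.689, 0.725, -0.001]
contact_force: [0.2, -0.3, 0.4]
finger_gap: 70.6
clock: 29.22
position: [477.6, 248.4, 214.1]
orientation: [0.0, 0.688, 0.725, 0.001]
contact_force: [-2.7, -1.8, 6.3]
finger_gap: 49.6
[array([ 549. , -186.3]), array([ 554.8, -235.2])]
```

View pics/g3.png

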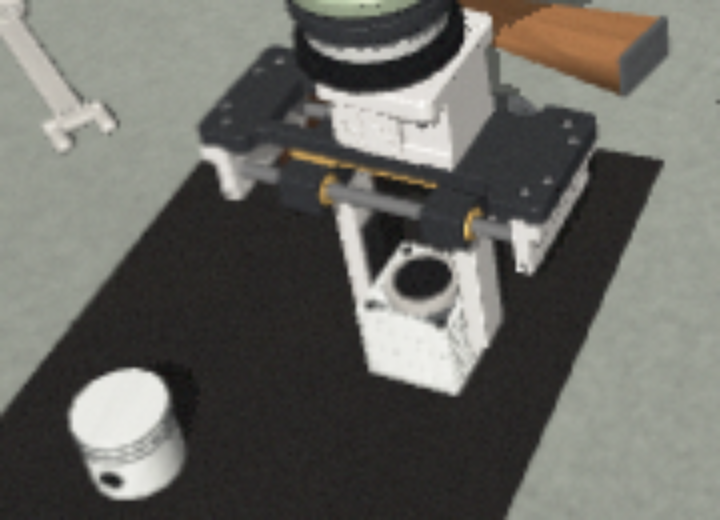

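```bash
python3 -m crank '{"claw":[-1,-1,-1,-1,-1,-1,-1,-1,-1],"linear":[[0,0,2],[0,0,5],[0,0,5],[0,0,2],[0.6,-4.2,0],[0.6,-4.2,0],[0.6,-4.2,0],[0.6,-4.2,0],[0.6,-4.2,0]],"spin":[0,0,0,0,2.4,0,0,0,0]}' && python3 -m crank '{"claw":[-1,-1,-1,-1,-1,-1,-1,-1,-1,-1],"linear":[[0.6,-4.2,0],[0.6,-4.2,0],[0.6,-4.2,0],[0.6,-4.2,0],[0.6,-4.2,0],[0.6,-4.2,0],[0.6,-4.2,0],[0.6,-4.2,0],[0,0,0],[0,0,0]],"spin":[0,0,0,0,0,0,0,0,0,0]}';  python3 - <<'E'
from h import *
ps=capture('side')
cv2.imwrite('pics/p8.png',cv2.resize(ps['pixels'][70:200,250:400],None,fx=5,fy=4.5))
E
```

```text
clock: 30.45
position: [507.0, 36.9, 352.5]
orientation: [0.0, 0.673, 0.74, 0.0]
contact_force: [0.3, 0.1, -1.7]
finger_gap: 49.7
clock: 31.7
position: [555.0, -297.4, 352.0]
orientation: [-0.001, 0.673, 0.74, 0.0]
contact_force: [-0.5, 0.6, -2.2]
finger_gap: 50.1
```

View pics/p8.png

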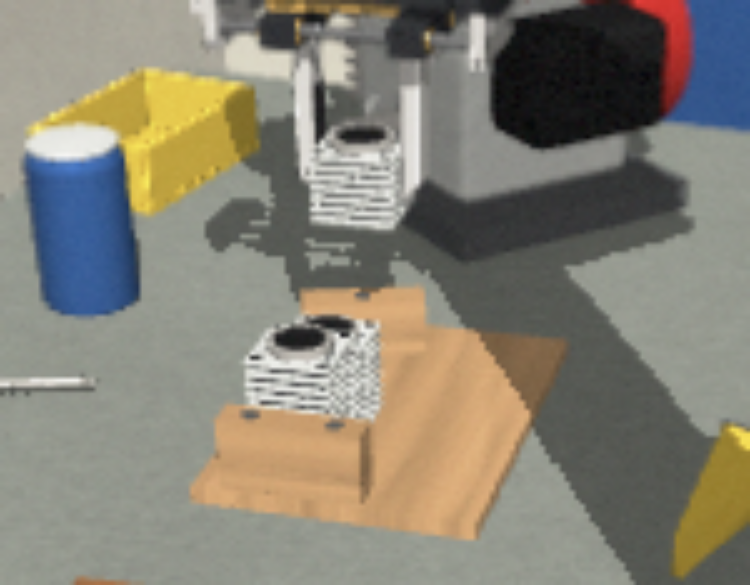

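```bash
python3 -m crank '{"claw":[-1,-1,-1,-1],"linear":[[0.2,0,-4],[0,0,-3],[0,0,0],[0,0,0]],"spin":[0,0,0,0]}'; python3 -m crank '{"claw":[-1,-1,-1,-1],"linear":[[0,0,-3],[0,0,-2],[0,0,0],[0,0,0]],"spin":[0,0,0,0]}'
```

```text
clock: 32.25
position: [557.8, -297.3, 284.0]
orientation: [0.001, 0.673, 0.74, 0.0]
contact_force: [-0.2, 0.3, -1.6]
finger_gap: 49.5
clock: 32.75
position: [560.1, -298.2, 238.6]
orientation: [0.005, 0.673, 0.74, 0.002]
contact_force: [1.0, 3.0, 6.1]
finger_gap: 49.9
```

```bash
python3 - <<'E'
from h import *
ps=capture('side'); pt=capture('top')
cv2.imwrite('pics/p9.png',cv2.resize(ps['pixels'][90:200,270:390],None,fx=6.5,fy=5.4,interpolation=cv2.INTER_CUBIC))
cv2.imwrite('pics/p9t.png',cv2.resize(pt['pixels'][100:230,360:500],None,fx=5,fy=4.5,interpolation=cv2.INTER_CUBIC))
E
```

```text
(no output)
```

View pics/p9.png

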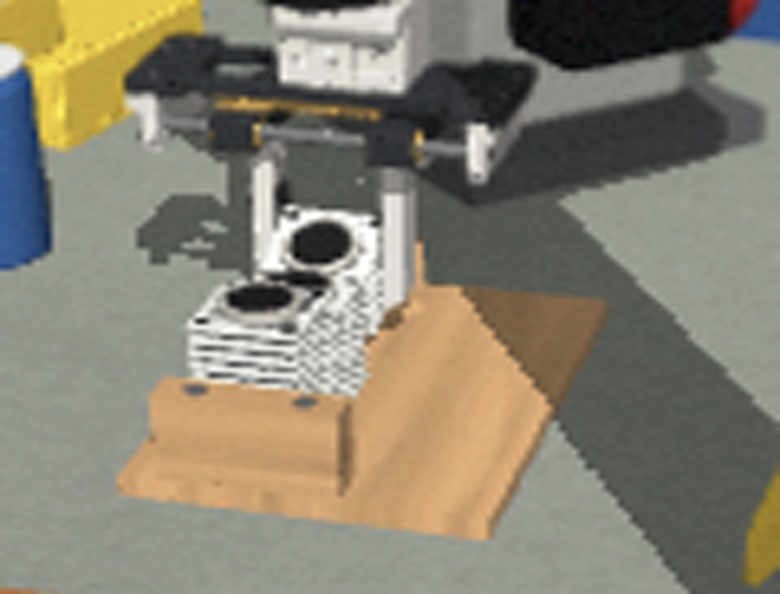

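View pics/p9t.png

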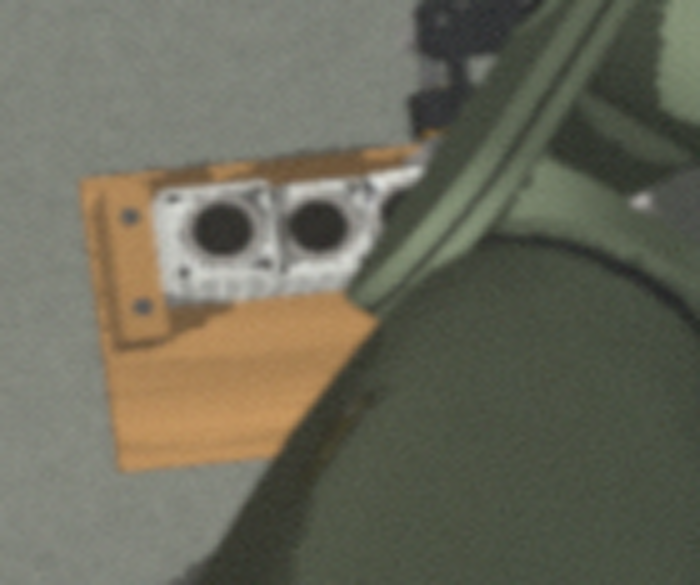

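```bash
python3 -m crank '{"claw":[-1,-1,-1,-1,-1,-1],"linear":[[0,0,3],[0,0,3],[-3,-0.2,0],[-2.8,0,0],[0,0,0],[0,0,0]],"spin":[0,0,0,0,0,0]}'; python3 - <<'E'
from h import *
ps=capture('side'); pt=capture('top')
cv2.imwrite('pics/p10.png',cv2.resize(ps['pixels'][90:200,270:390],None,fx=6.5,fy=5.4,interpolation=cv2.INTER_CUBIC))
E
```

```text
clock: 33.6
position: [500.2, -300.2, 294.5]
orientation: [0.002, 0.673, 0.74, 0.0]
contact_force: [-0.0, 0.2, -1.6]
finger_gap: 49.6
```

View pics/p10.png

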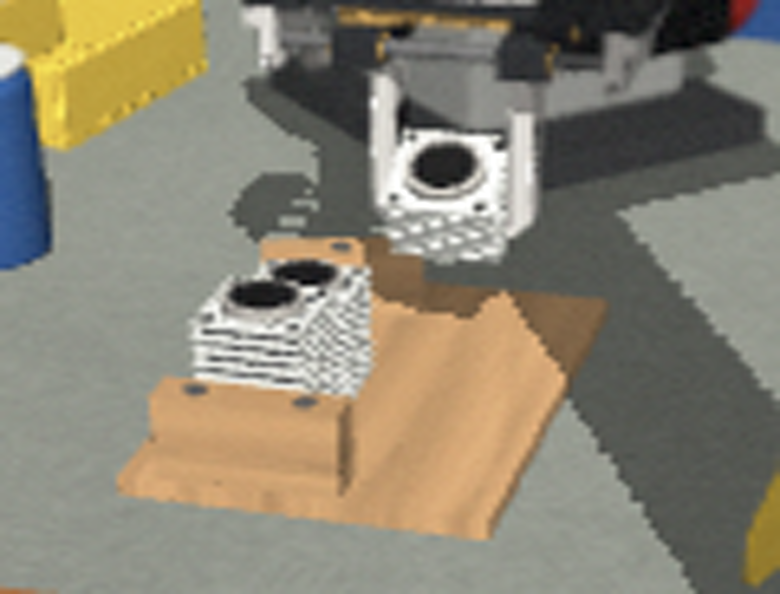

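```bash
python3 -m crank '{"claw":[-1,-1,-1,-1],"linear":[[0,0,-3],[0,0,-2],[0,0,0],[0,0,0]],"spin":[0,0,0,0]}' 12; python3 -m crank '{"claw":[-1,-1,-1],"linear":[[0,0,-0.5],[0,0,-0.5],[0,0,0]],"spin":[0,0,0]}' 8;python3 -m crank '{"claw":[-1,-1,-1],"linear":[[0,0,-0.3],[0,0,-0.3],[0,0,0]],"spin":[0,0,0]}' 8
```

```text
clock: 34.2
position: [500.1, -300.1, 243.4]
orientation: [0.001, 0.673, 0.74, 0.0]
contact_force: [0.3, 0.7, -1.7]
finger_gap: 49.9
clock: 34.58
position: [499.0, -299.7, 232.3]
orientation: [-0.0, 0.673, 0.74, 0.0]
contact_force: [-0.0, 0.2, -2.0]
finger_gap: 50.0
clock: 34.95
position: [499.1, -299.7, 226.2]
orientation: [-0.0, 0.673, 0.74, -0.0]
contact_force: [0.5, 0.4, -1.0]
finger_gap: 50.0
```

```bash
python3 - <<'E'
from h import *
ps=capture('side'); pt=capture('top')
cv2.imwrite('pics/p11.png',cv2.resize(ps['pixels'][100:200,290:400],None,fx=6.5,fy=5.4,interpolation=cv2.INTER_CUBIC))
E
python3 -m crank '{"claw":[-1,-1,-1],"linear":[[0,0,-0.2],[0,0,0],[0,0,0]],"spin":[0,0,0]}' 8
```

```text
clock: 35.42
position: [499.2, -299.9, 224.6]
orientation: [-0.0, 0.673, 0.74, 0.0]
contact_force: [0.6, -0.3, -2.9]
finger_gap: 49.9
```

View pics/p11.png

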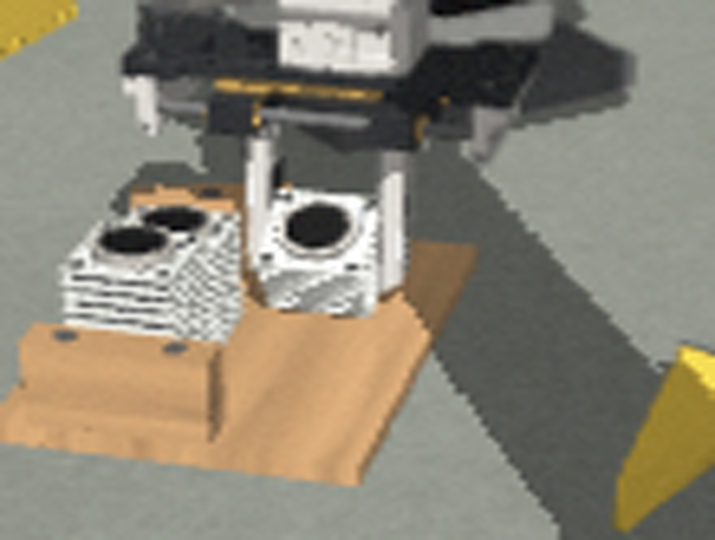

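```bash
python3 -m crank '{"claw":[-1,-1,-1],"linear":[[0,0,-0.2],[0,0,-0.2],[0,0,0]],"spin":[0,0,0]}' 8; python3 -m crank '{"claw":[-1,-1,-1],"linear":[[0,0,-0.1],[0,0,-0.1],[0,0,0]],"spin":[0,0,0]}' 8;python3 - <<'E'
from h import *
ps=capture('side'); pt=capture('top')
cv2.imwrite('pics/p12.png',cv2.resize(ps['pixels'][100:200,290:400],None,fx=6.5,fy=5.4,interpolation=cv2.INTER_CUBIC))
E
```

```text
clock: 35.8
position: [499.5, -300.4, 221.7]
orientation: [0.001, 0.673, 0.74, -0.0]
contact_force: [-2.6, -0.3, 5.1]
finger_gap: 50.2
clock: 36.17
position: [499.5, -301.0, 220.4]
orientation: [0.001, 0.673, 0.74, -0.001]
contact_force: [-3.9, -1.4, 7.9]
finger_gap: 49.7
```

View pics/p12.png

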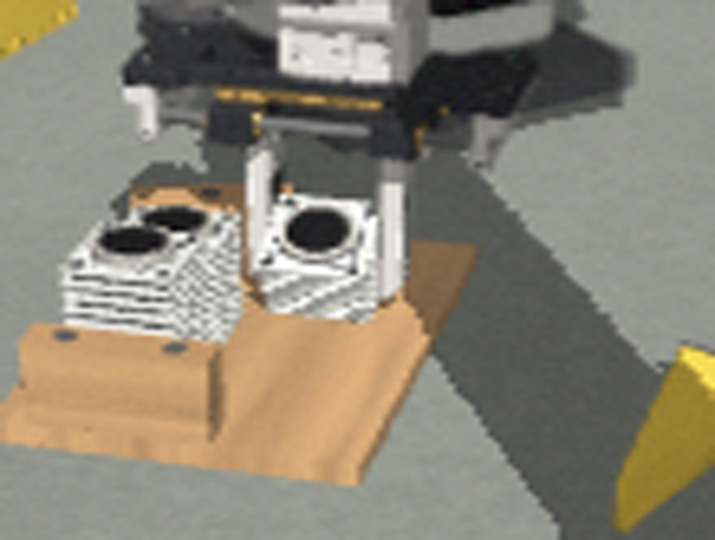

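```bash
python3 -m crank '{"claw":[-1,-1,-1],"linear":[[0,0,-0.1],[0,0,-0.1],[0,0,0]],"spin":[0,0,0]}' 3; python3 -m crank '{"claw":[0.25,0.25,0.25],"linear":[[0,0,0],[0,0,0],[0,0,0]],"spin":[0,0,0]}' 3;python3 - <<'E'
from h import *
ps=capture('side'); pt=capture('top')
cv2.imwrite('pics/p13.png',cv2.resize(ps['pixels'][100:200,290:400],None,fx=6.5,fy=5.4,interpolation=cv2.INTER_CUBIC))
E
```

```text
clock: 36.65
position: [499.4, -300.3, 216.9]
orientation: [0.001, 0.673, 0.74, -0.0]
contact_force: [-1.4, -3.5, 4.4]
finger_gap: 50.3
clock: 37.02
position: [499.1, -299.3, 216.0]
orientation: [-0.001, 0.673, 0.74, 0.0]
contact_force: [1.1, 0.6, -0.8]
finger_gap: 58.6
```

View pics/p13.png

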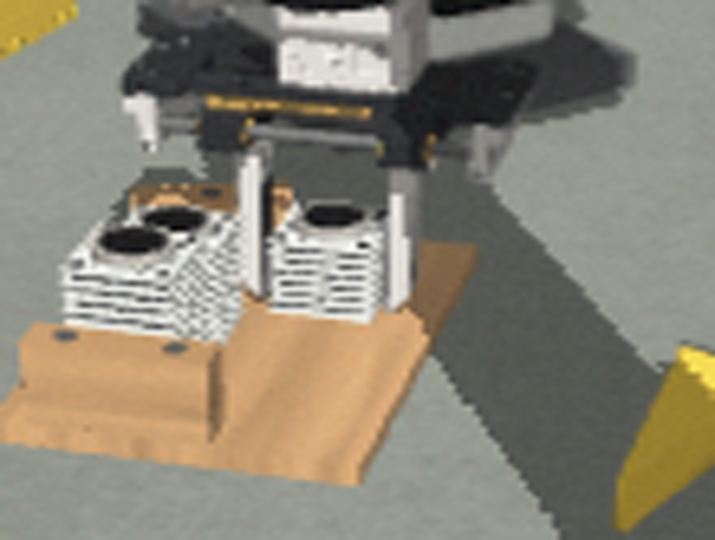

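```bash
python3 -m crank '{"claw":[0.5,0.5,0.5,0.5,0.5,0.5,0.5,0.5,0.5],"linear":[[0,0,0],[0,0,4],[0,0,5],[0,0,3],[0,5,0],[0,5,0],[0,5,0],[0,5,0],[0,0,0]],"spin":[0,0,0,0,0,0,0,0,0]}' 30;python3 - <<'E'
from h import *
ps=capture('side'); pt=capture('top')
cv2.imwrite('pics/q1.png',cv2.resize(pt['pixels'][110:230,350:500],None,fx=5,fy=5,interpolation=cv2.INTER_CUBIC))
cv2.imwrite('pics/q1s.png',ps['pixels'])
E
```

```text
clock: 38.25
position: [498.8, -96.9, 336.5]
orientation: [-0.0, 0.671, 0.741, 0.0]
contact_force: [-0.8, -0.1, -0.1]
finger_gap: 70.6
```

View pics/q1.png

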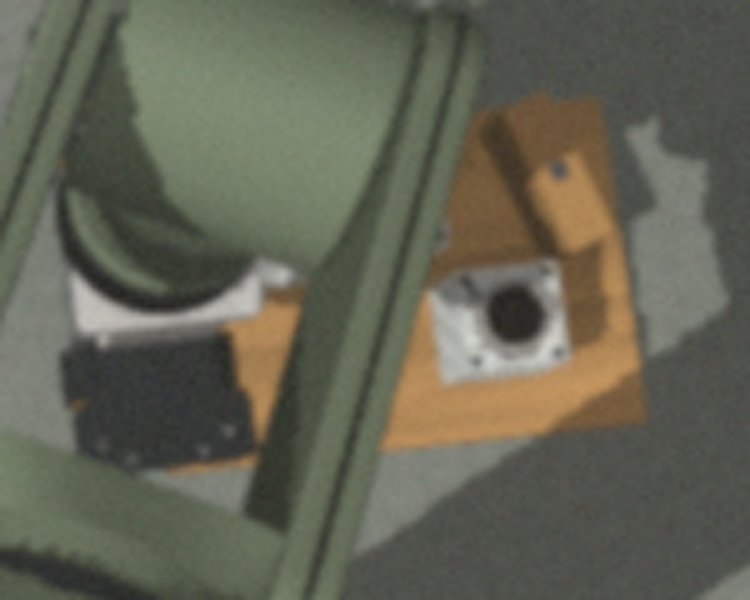

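View pics/q1s.png

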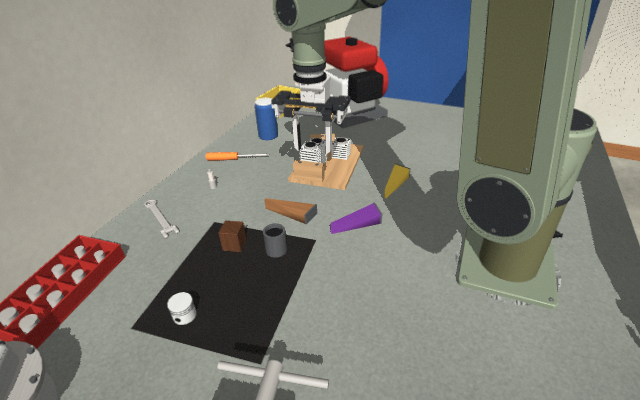

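```bash
python3 - <<'E'
from h import *
pt=capture('top')
w=ray(pt,np.array([452.6,172.4]),64); print(w)
d=w-np.array([552,-261.5]); t=np.radians(5.4); print(d@[np.cos(t),np.sin(t)], d@[-np.sin(t),np.cos(t)])
E
```

```text
[ 501.64904344 -310.17858301]
-54.70855657108968 -43.72410213959666
```

```bash
python3 -m crank '{"claw":[0.5,0.5,0.5,0.5,0.5,0.5,0.5,0.5,0.5],"linear":[[0.2,-5,0],[0,-5,0],[0,-5,0],[0,-6,0],[0,0,0],[0,0,-5],[0,0,-5],[0,0,-1.2],[0,0,0]],"spin":[0,0,0,0,0,0,0,0,0]}' 20; python3 -m crank '{"claw":[-1,-1,-1,-1,-1],"linear":[[0,0,0],[0,0,0],[0,0,0],[0,0,0],[0,0,0]],"spin":[0,0,0,0,0]}' 20
```

```text
clock: 39.52
position: [501.1, -309.9, 224.4]
orientation: [-0.001, 0.673, 0.74, 0.0]
contact_force: [-0.4, -0.0, -0.1]
finger_gap: 70.3
clock: 40.15
position: [501.7, -310.5, 226.7]
orientation: [0.001, 0.673, 0.74, -0.0]
contact_force: [-1.8, -0.7, 6.3]
finger_gap: 49.9
```

```bash
python3 -m crank '{"claw":[-1,-1,-1,-1,-1],"linear":[[0,0,0.3],[-0.1,1.4,0],[0,0,0],[0,0,0],[0,0,0]],"spin":[0,0,0,0,0]}' 20; python3 -m crank '{"claw":[-1,-1,-1,-1],"linear":[[1.5,0.15,0],[1.5,0.15,0],[0,0,0],[0,0,0]],"spin":[0,0,0,0]}'; python3 -m crank '{"claw":[-1,-1,-1,-1],"linear":[[1,0.1,0],[1,0.1,0],[0,0,0],[0,0,0]],"spin":[0,0,0,0]}'
```

```text
clock: 40.78
position: [500.2, -295.9, 227.5]
orientation: [-0.0, 0.673, 0.74, -0.0]
contact_force: [-0.4, 0.1, -1.4]
finger_gap: 49.9
clock: 41.28
position: [522.2, -298.5, 226.7]
orientation: [-0.008, 0.671, 0.741, -0.014]
contact_force: [-36.2, -19.6, 11.7]
finger_gap: 53.2
clock: 41.78
position: [541.6, -298.0, 226.8]
orientation: [-0.008, 0.67, 0.742, -0.016]
contact_force: [-37.6, -23.0, 12.4]
finger_gap: 88.2
```

```bash
python3 - <<'E'
from h import *
ps=capture('side'); pt=capture('top')
cv2.imwrite('pics/q2.png',cv2.resize(ps['pixels'][100:200,280:390],None,fx=6.5,fy=5.4,interpolation=cv2.INTER_CUBIC))
cv2.imwrite('pics/q2t.png',cv2.resize(pt['pixels'][100:220,360:500],None,fx=5,fy=5,interpolation=cv2.INTER_CUBIC))
E
```

```text
(no output)
```

View pics/q2.png

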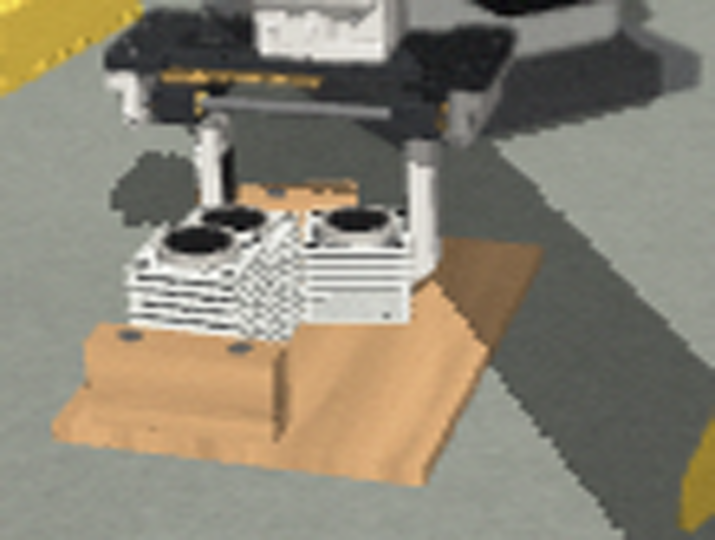

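View pics/q2t.png

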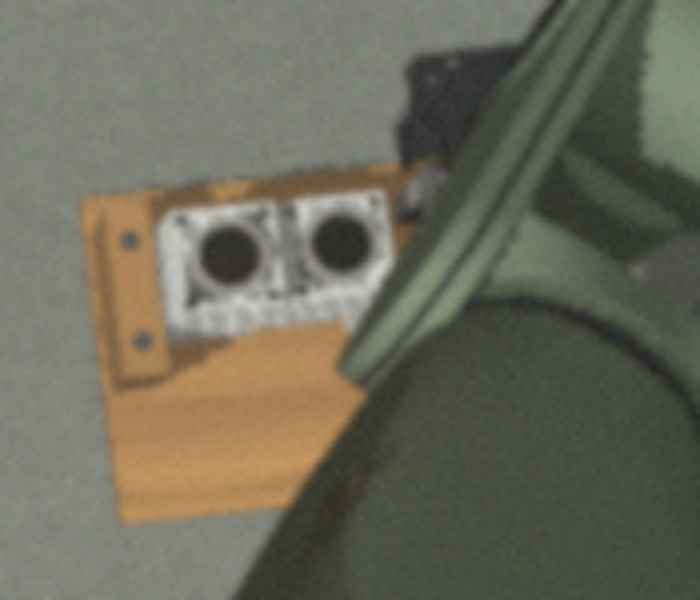

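```bash
python3 -m crank '{"claw":[0.8,0.8,0.8,0.8,0.8],"linear":[[-1,-0.1,0],[-1,-0.1,0],[-1,-0.1,0],[0,0,0],[0,0,0]],"spin":[0,0,0,0,0]}' 20; python3 - <<'E'
from h import *
ps=capture('side')
cv2.imwrite('pics/q3.png',cv2.resize(ps['pixels'][100:200,280:390],None,fx=6.5,fy=5.4,interpolation=cv2.INTER_CUBIC))
E
```

```text
clock: 42.5
position: [521.1, -293.6, 228.1]
orientation: [0.001, 0.673, 0.74, 0.0]
contact_force: [0.4, -0.7, -0.6]
finger_gap: 84.1
```

View pics/q3.png

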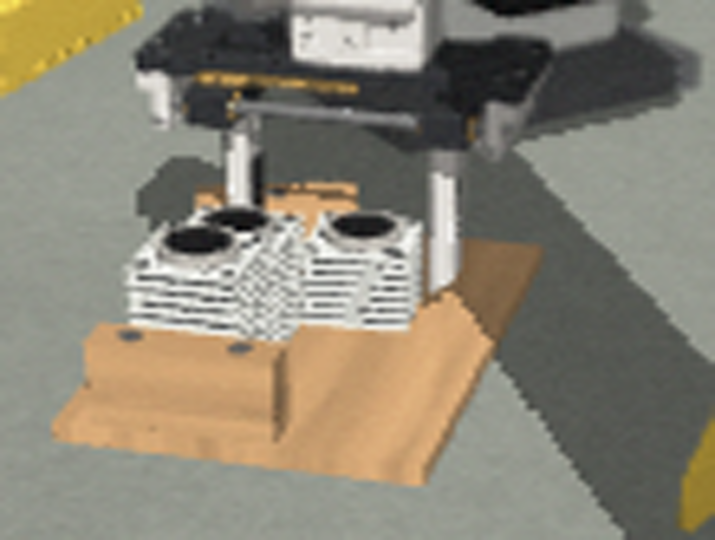

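```bash
python3 -m crank '{"claw":[-1,-1,-1,-1,-1,-1],"linear":[[0,0,0],[0,0,0],[0,0,0],[0,0,0],[0,0,0],[0,0,0]],"spin":[0,0,0,0,0,0]}' 30; python3 -m crank '{"claw":[-1,-1,-1,-1],"linear":[[-1.5,-0.15,0],[0,-0.6,0],[0,0,0],[0,0,0]],"spin":[0,0,0,0]}'; python3 - <<'E'
from h import *
ps=capture('side')
cv2.imwrite('pics/q4.png',cv2.resize(ps['pixels'][100:200,280:390],None,fx=6.5,fy=5.4,interpolation=cv2.INTER_CUBIC))
E
```

```text
clock: 43.3
position: [515.7, -294.6, 227.0]
orientation: [-0.007, 0.672, 0.741, -0.005]
contact_force: [-18.5, -3.2, 10.8]
finger_gap: 50.7
clock: 43.8
position: [505.6, -301.4, 227.5]
orientation: [0.0, 0.673, 0.74, 0.0]
contact_force: [0.4, -0.3, -2.0]
finger_gap: 50.6
```

View pics/q4.png

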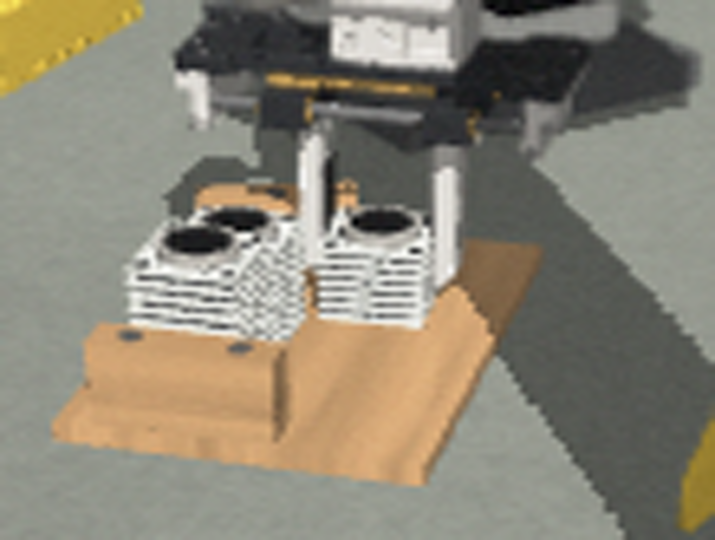

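```bash
python3 -m crank '{"claw":[-1,-1,-1],"linear":[[1,0.1,0],[0,0,0],[0,0,0]],"spin":[0,0,0]}'; python3 -m crank '{"claw":[-1,-1],"linear":[[0.3,0,0],[0,0,0]],"spin":[0,0]}' ; python3 -m crank '{"claw":[-1,-1],"linear":[[0.3,0,0],[0,0,0]],"spin":[0,0]}'
```

```text
clock: 44.22
position: [514.3, -300.4, 227.3]
orientation: [-0.002, 0.672, 0.74, -0.002]
contact_force: [-6.8, -0.9, 2.2]
finger_gap: 51.1
clock: 44.48
position: [515.7, -300.6, 227.2]
orientation: [-0.005, 0.672, 0.741, -0.004]
contact_force: [-15.1, -2.5, 6.9]
finger_gap: 50.9
clock: 44.72
position: [517.0, -300.9, 227.1]
orientation: [-0.007, 0.671, 0.741, -0.006]
contact_force: [-20.5, -2.8, 11.8]
finger_gap: 50.8
```

```bash
python3 -c "
from h import *
o=sensors.observe();print(o['torque'],o['contact_force'],o['joint_positions'])
p=capture('side');cv2.imwrite('pics/q5.png',cv2.resize(p['pixels'][115:185,290:380],None,fx=8,fy=8,interpolation=cv2.INTER_CUBIC))"
```

```text
[-0.40670188  3.8191145   0.6301776 ] [-20.52731249  -2.80510848  11.82021539] [-0.6690844   0.45618933  1.61287018 -0.01190992  1.0876198  -0.76178035]
```

View pics/q5.png

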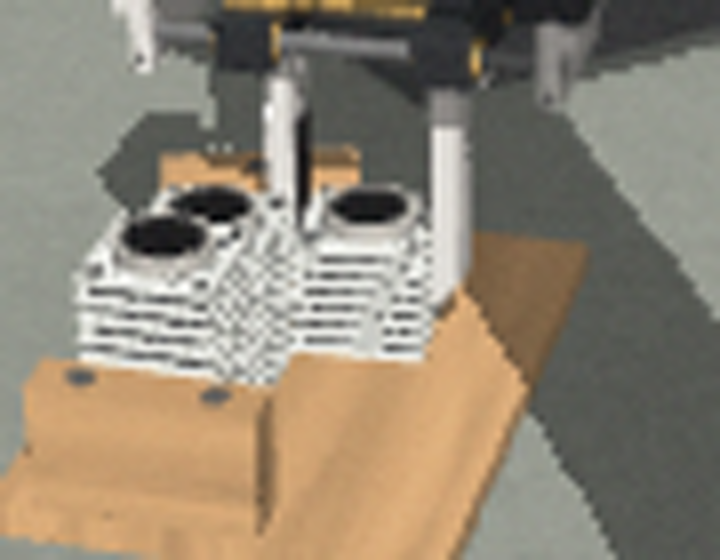

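```bash
python3 -m crank '{"claw":[-1,-1,-1,-1,-1,-1,-1],"linear":[[-1.5,-0.4,0],[-1.5,-0.3,0],[-1.5,-0.2,0],[0,0,0],[0,0,-0.3],[0,0,0],[0,0,0]],"spin":[0,0,0,0,0,0,0]}'
```

```text
clock: 45.65
position: [476.7, -310.0, 226.7]
orientation: [0.001, 0.673, 0.74, -0.001]
contact_force: [-4.1, -0.6, 9.0]
finger_gap: 50.2
```

```bash
python3 -m crank '{"claw":[0.5,0.5,0.5,0.5,0.5,0.5,0.5,0.5,0.5,0.5],"linear":[[0,0,0],[0,0,0],[0,0,0.1],[0,0,5],[0,0,5],[0,3,2],[0,6,0],[0,6,0],[0,6,0],[0,6,0]],"spin":[0,0,0,0,0,0,0,0,0,0]}' ;python3 -m crank '{"claw":[0.5,0.5,0.5],"linear":[[0,6,0],[0,3,0],[0,0,0]],"spin":[0,0,0]}';  python3 - <<'E'
from h import *
ps=capture('side'); pt=capture('top')
np.save("pt.npy",pt['pixels'])
cv2.imwrite('pics/q6.png',cv2.resize(ps['pixels'][110:200,280:390],None,fx=6.5,fy=6,interpolation=cv2.INTER_CUBIC))
cv2.imwrite('pics/q6t.png',cv2.resize(pt['pixels'][110:220,360:500],None,fx=5.5,fy=5.5,interpolation=cv2.INTER_CUBIC))
E
```

```text
clock: 46.9
position: [475.9, -37.5, 345.8]
orientation: [0.0, 0.673, 0.739, 0.0]
contact_force: [0.8, 0.1, 0.1]
finger_gap: 70.6
clock: 47.28
position: [475.9, 52.5, 345.6]
orientation: [-0.0, 0.671, 0.741, 0.0]
contact_force: [-0.1, -0.5, 0.3]
finger_gap: 70.4
```

View pics/q6.png

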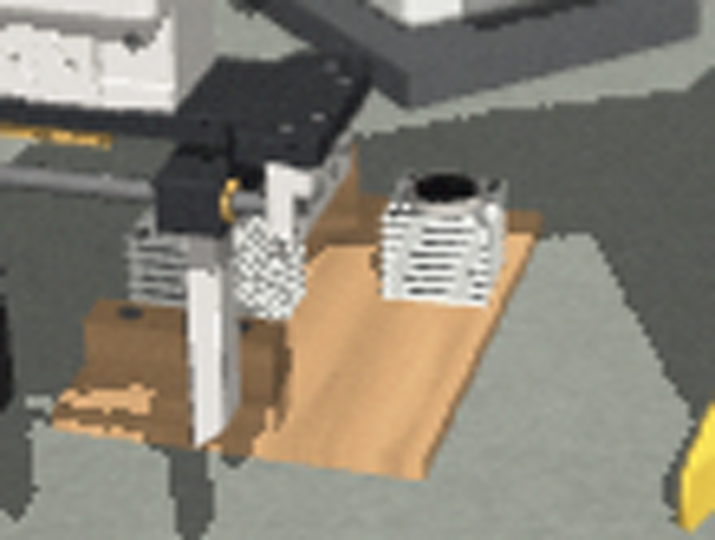

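View pics/q6t.png

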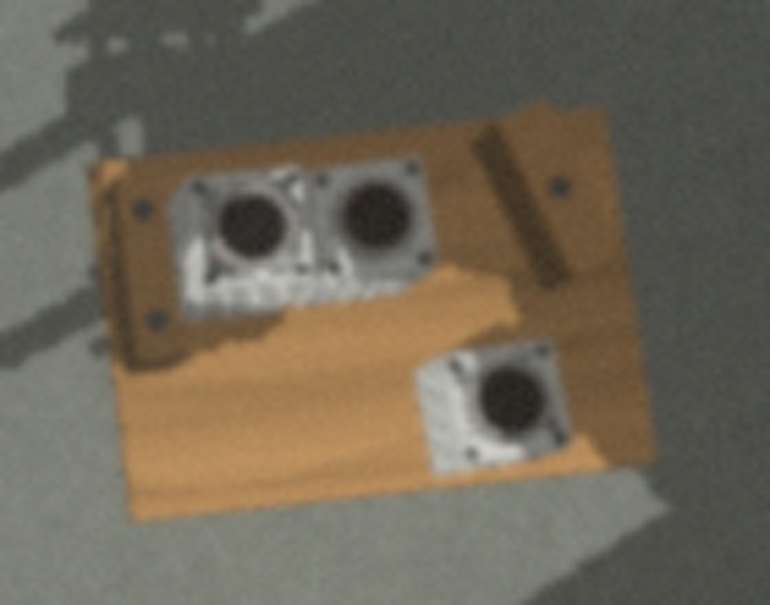

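```bash
python3 - <<'E'
from h import *
pt=capture('top')
t=np.radians(5.4)
for n,u,v,z in(("tall",252,226,100),("mid",376,215,82),("short",512,398,64)):
    w=ray(pt,np.array([(u+.5)/5.5-.5+360,(v+.5)/5.5-.5+110]),z); d=w-np.array([552,-261.5]); print(n,w.round(1),round(d@[np.cos(t),np.sin(t)],1), round(d@[-np.sin(t),np.cos(t)],1))
E
```

```text
tall [ 549.5 -189.6] 4.3 71.8
mid [ 557.4 -247.7] 6.7 13.3
short [ 478.2 -309.4] -78.0 -40.7
```

```bash
python3 -m crank '{"claw":[-1,-1,-1,-1,-1,-1,-1,-1,-1,-1],"linear":[[1.1,-4.4,0],[1.1,-4.4,0],[1.1,-4.4,0],[1.1,-4.4,0],[1.1,-4.4,0],[1.1,-4.4,0],[1.1,-4.4,0],[0.9,-4.5,0],[0,0,0],[0,0,0]],"spin":[0,0,0,0,0,0,0,0,0,0]}' 30; python3 -m crank '{"claw":[-1,-1,-1,-1,-1],"linear":[[0,0,-5],[0,0,-5],[0,0,-2.6],[0,0,0],[0,0,0]],"spin":[0,0,0,0,0]}'
```

```text
clock: 48.68
position: [561.4, -303.3, 345.1]
orientation: [-0.001, 0.674, 0.739, 0.0]
contact_force: [-0.0, 0.4, -0.6]
finger_gap: 0.4
clock: 49.3
position: [562.8, -302.2, 221.2]
orientation: [0.001, 0.673, 0.74, 0.0]
contact_force: [0.8, -0.4, 0.0]
finger_gap: 0.6
```

```bash
python3 -m crank '{"claw":[-1,-1,-1,-1,-1],"linear":[[0,0.8,0],[0,0.8,0],[-0.1,0.5,0],[-0.1,0.5,0],[0,0,0]],"spin":[0,0,0,0,0]}'; python3 -m crank '{"claw":[-1,-1,-1],"linear":[[0,0.4,0],[0,0.3,0],[0,0,0]],"spin":[0,0,0]}';python3 -m crank '{"claw":[-1,-1],"linear":[[0,0.3,0],[0,0,0]],"spin":[0,0]}'
```

```text
clock: 49.92
position: [560.3, -276.1, 219.9]
orientation: [0.0, 0.673, 0.74, 0.0]
contact_force: [-0.5, -0.5, 0.1]
finger_gap: 0.5
clock: 50.3
position: [560.2, -269.9, 219.9]
orientation: [0.0, 0.673, 0.74, -0.0]
contact_force: [-1.7, -5.4, 1.5]
finger_gap: 0.7
clock: 50.55
position: [560.1, -267.4, 220.0]
orientation: [0.001, 0.673, 0.74, -0.001]
contact_force: [-2.0, -6.3, 1.3]
finger_gap: 0.7
```

```bash
python3 -m crank '{"claw":[-1,-1],"linear":[[0,0.2,0],[0,0,0]],"spin":[0,0]}';python3 -m crank '{"claw":[-1,-1],"linear":[[0,0.2,0],[0,0,0]],"spin":[0,0]}';python3 -m crank '{"claw":[-1,-1],"linear":[[0,0.2,0],[0,0,0]],"spin":[0,0]}'
```

```text
clock: 50.8
position: [560.1, -266.9, 220.1]
orientation: [0.002, 0.673, 0.74, -0.002]
contact_force: [-2.3, -10.9, 0.1]
finger_gap: 0.3
clock: 51.05
position: [560.1, -266.3, 220.2]
orientation: [0.004, 0.673, 0.74, -0.003]
contact_force: [-1.9, -16.4, -2.0]
finger_gap: 0.7
clock: 51.3
position: [560.1, -265.7, 220.7]
orientation: [0.005, 0.673, 0.74, -0.004]
contact_force: [-2.9, -20.3, -3.0]
finger_gap: 0.3
```

```bash
python3 -m crank '{"claw":[-1,-1,-1,0.5,0.5,0.5,0.5,0.5],"linear":[[0,-1.5,0],[0,0,5],[0,0,5],[0,0,2.4],[-4,-1.8,0],[-4.2,-1.8,0],[0,0,0],[0,0,0]],"spin":[0,0,0,0,0,0,0,0]}'; python3 - <<'E'
from h import *
ps=capture('side')
cv2.imwrite('pics/q7.png',cv2.resize(ps['pixels'][90:200,280:390],None,fx=6.5,fy=5.4,interpolation=cv2.INTER_CUBIC))
E
python3 -m crank '{"claw":[0.5,0.5,0.5,0.5,0.5],"linear":[[0,0,-5],[0,0,-5],[0,0,-2],[0,0,0],[0,0,0]],"spin":[0,0,0,0,0]}' 20
```

```text
clock: 52.3
position: [478.6, -310.9, 343.3]
orientation: [-0.0, 0.673, 0.74, 0.001]
contact_force: [0.8, 1.0, 0.0]
finger_gap: 46.7
clock: 52.98
position: [479.4, -311.4, 224.7]
orientation: [0.001, 0.673, 0.74, 0.0]
contact_force: [-0.3, -0.8, -0.4]
finger_gap: 70.6
```

View pics/q7.png

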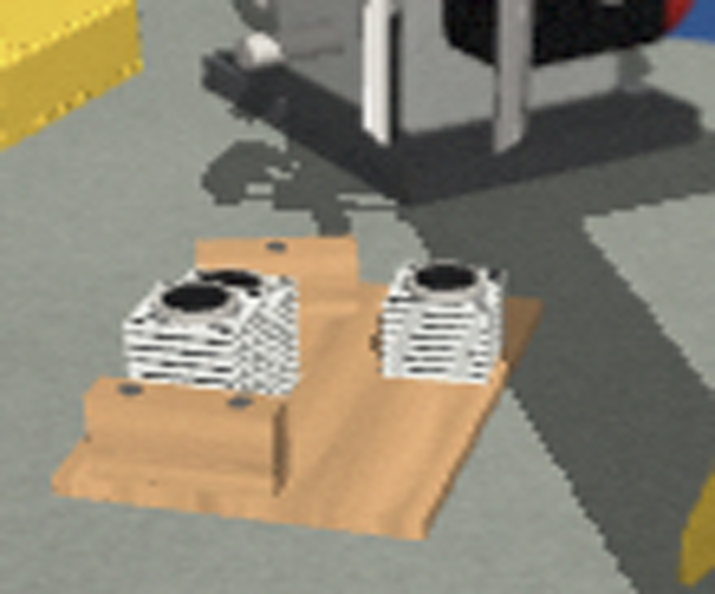

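```bash
python3 -m crank '{"claw":[-1,-1,-1,-1,-1,-1],"linear":[[0,0,0],[0,0,0],[0,0,0],[0,0,0],[0,0,0],[0,0,0.3]],"spin":[0,0,0,0,0,0]}' 40; python3 -m crank '{"claw":[-1,-1,-1,-1],"linear":[[0,1.3,0],[0,0,0],[1,0.1,0],[0,0,0]],"spin":[0,0,0,0]}'; python3 - <<'E'
from h import *
ps=capture('side')
cv2.imwrite('pics/q8.png',cv2.resize(ps['pixels'][90:200,280:390],None,fx=6.5,fy=5.4,interpolation=cv2.INTER_CUBIC))
E
```

```text
clock: 53.72
position: [478.0, -311.2, 226.4]
orientation: [-0.0, 0.673, 0.739, 0.0]
contact_force: [-0.8, -0.5, -1.0]
finger_gap: 50.2
clock: 54.22
position: [489.2, -297.4, 226.8]
orientation: [0.001, 0.673, 0.74, 0.0]
contact_force: [0.8, 0.2, -1.8]
finger_gap: 49.6
```

View pics/q8.png

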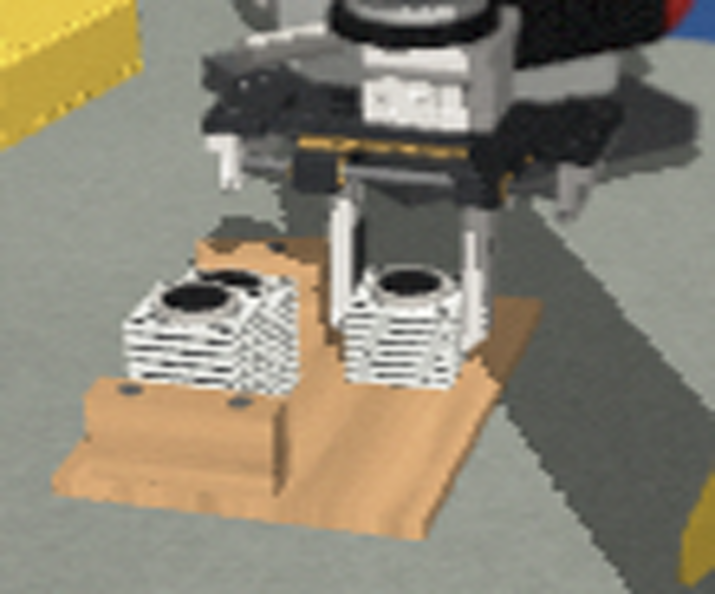

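```bash
python3 -m crank '{"claw":[-1,-1,-1,-1],"linear":[[1,0.1,0],[0,0,0],[0.5,0.05,0],[0,0,0]],"spin":[0,0,0,0]}'; python3 -m crank '{"claw":[-1,-1,-1,-1],"linear":[[0.5,0.05,0],[0,0,0],[0.5,0.05,0],[0,0,0]],"spin":[0,0,0,0]}';python3 -m crank '{"claw":[-1,-1,-1],"linear":[[0.5,0.05,0],[0,0,0],[0,0,0]],"spin":[0,0,0]}'
```

```text
clock: 54.78
position: [503.6, -295.9, 226.7]
orientation: [0.0, 0.673, 0.74, 0.0]
contact_force: [0.4, -0.2, -1.8]
finger_gap: 50.1
clock: 55.28
position: [512.7, -295.0, 226.5]
orientation: [-0.001, 0.673, 0.74, -0.001]
contact_force: [-5.2, -0.9, 0.0]
finger_gap: 50.2
clock: 55.65
position: [518.7, -294.5, 226.8]
orientation: [0.001, 0.673, 0.74, 0.0]
contact_force: [0.3, -0.9, -2.5]
finger_gap: 50.1
```

```bash
python3 - <<'E'
from h import *
ps=capture('side'); pt=capture('top'); print(sensors.observe()['torque'])
cv2.imwrite('pics/q9.png',cv2.resize(ps['pixels'][90:200,280:390],None,fx=6.5,fy=5.4,interpolation=cv2.INTER_CUBIC))
cv2.imwrite('pics/q9t.png',cv2.resize(pt['pixels'][100:220,360:500],None,fx=5,fy=5,interpolation=cv2.INTER_CUBIC))
E
```

```text
[-0.21737015 -0.11433366 -0.0687702 ]
```

View pics/q9.png

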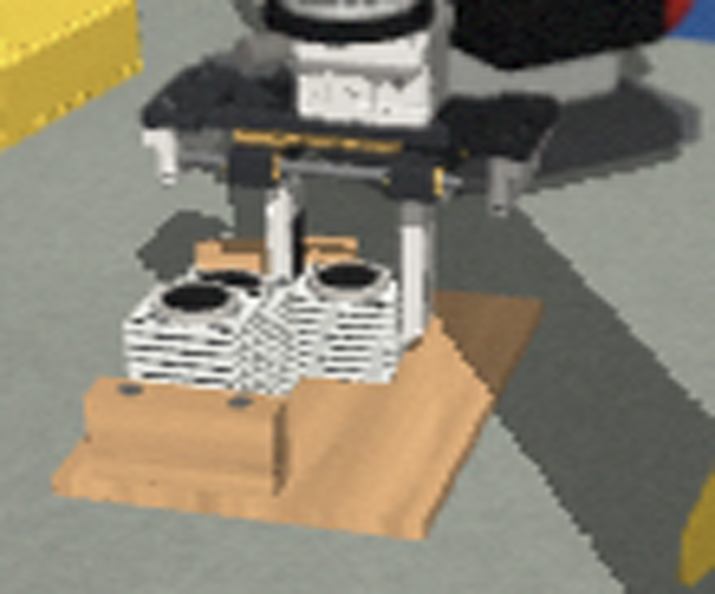

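View pics/q9t.png

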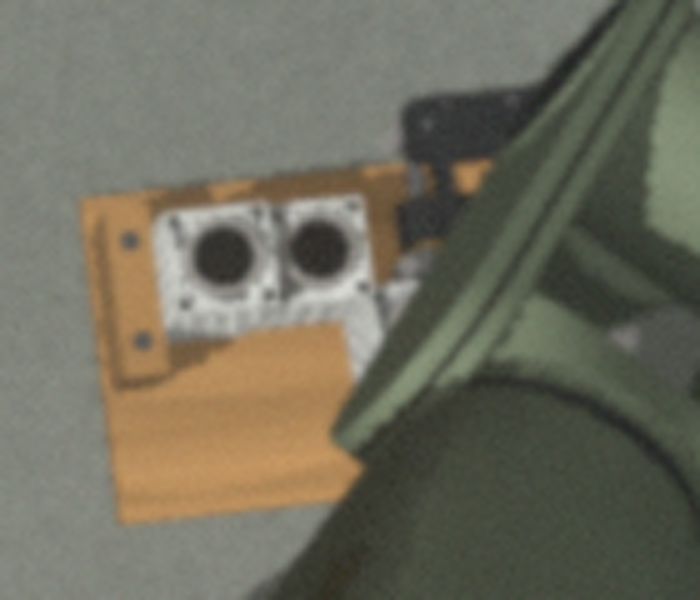

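```bash
python3 -m crank '{"claw":[-1,-1,-1,-1],"linear":[[0,-0.2,0],[0.4,0.04,0],[0,0,0],[0,0,0]],"spin":[0,0,0,0]}'; python3 -m crank '{"claw":[-1,-1,-1],"linear":[[0.5,0.05,0],[0,0,0],[0,0,0]],"spin":[0,0,0]}';python3 -m crank '{"claw":[-1,-1,-1],"linear":[[0.5,0.05,0],[0,0,0],[0,0,0]],"spin":[0,0,0]}'
```

```text
clock: 56.25
position: [522.3, -295.9, 226.6]
orientation: [-0.0, 0.673, 0.74, 0.0]
contact_force: [0.6, 0.3, -1.6]
finger_gap: 50.1
clock: 56.62
position: [527.3, -295.4, 226.6]
orientation: [-0.0, 0.673, 0.74, -0.0]
contact_force: [-0.3, -0.7, -1.4]
finger_gap: 50.2
clock: 57.0
position: [532.3, -295.0, 226.6]
orientation: [-0.0, 0.673, 0.74, -0.0]
contact_force: [0.6, -0.2, -1.4]
finger_gap: 50.0
```

```bash
python3 -m crank '{"claw":[-1,-1,-1],"linear":[[0.5,0.05,0],[0,0,0],[0,0,0]],"spin":[0,0,0]}'; python3 -m crank '{"claw":[-1,-1,-1],"linear":[[0.5,0.05,0],[0,0,0],[0,0,0]],"spin":[0,0,0]}';python3 -m crank '{"claw":[-1,-1,-1],"linear":[[0.5,0.1,0],[0,0,0],[0,0,0]],"spin":[0,0,0]}'
```

```text
clock: 57.38
position: [537.3, -294.4, 226.6]
orientation: [-0.0, 0.673, 0.74, -0.0]
contact_force: [-0.1, 0.1, -1.8]
finger_gap: 49.9
clock: 57.75
position: [542.3, -293.9, 226.6]
orientation: [-0.0, 0.673, 0.74, -0.0]
contact_force: [0.2, 0.6, -1.5]
finger_gap: 50.2
clock: 58.12
position: [547.3, -292.9, 226.6]
orientation: [-0.0, 0.673, 0.74, -0.0]
contact_force: [-0.2, 0.5, -2.1]
finger_gap: 49.9
```

```bash
python3 -m crank '{"claw":[-1,-1,-1],"linear":[[0.5,0.15,0],[0,0,0],[0,0,0]],"spin":[0,0,0]}'; python3 -m crank '{"claw":[-1,-1,-1],"linear":[[0.5,0.15,0],[0,0,0],[0,0,0]],"spin":[0,0,0]}'; python3 -m crank '{"claw":[-1,-1,-1],"linear":[[0,0.3,0],[0,0,0],[0,0,0]],"spin":[0,0,0]}'
```

```text
clock: 58.5
position: [552.3, -291.4, 226.6]
orientation: [-0.0, 0.673, 0.74, -0.0]
contact_force: [0.4, 0.9, -2.2]
finger_gap: 50.2
clock: 58.88
position: [557.5, -290.4, 226.8]
orientation: [0.001, 0.673, 0.74, -0.0]
contact_force: [0.7, -2.3, -3.4]
finger_gap: 50.1
clock: 59.25
position: [557.3, -289.1, 227.1]
orientation: [0.003, 0.673, 0.739, -0.001]
contact_force: [0.4, -9.4, -4.2]
finger_gap: 50.4
```

```bash
python3 -m crank '{"claw":[-1,-1,-1],"linear":[[0,0.2,0],[0,0,0],[0,0,0]],"spin":[0,0,0]}'; python3 - <<'E'
from h import *
ps=capture('side'); pt=capture('top')
cv2.imwrite('pics/r1.png',cv2.resize(ps['pixels'][90:200,280:390],None,fx=6.5,fy=5.4,interpolation=cv2.INTER_CUBIC))
cv2.imwrite('pics/r1t.png',cv2.resize(pt['pixels'][100:220,360:500],None,fx=5,fy=5,interpolation=cv2.INTER_CUBIC))
E
```

```text
clock: 59.62
position: [557.3, -288.4, 227.4]
orientation: [0.004, 0.673, 0.739, -0.003]
contact_force: [-0.3, -12.2, -6.3]
finger_gap: 50.2
```

View pics/r1.png

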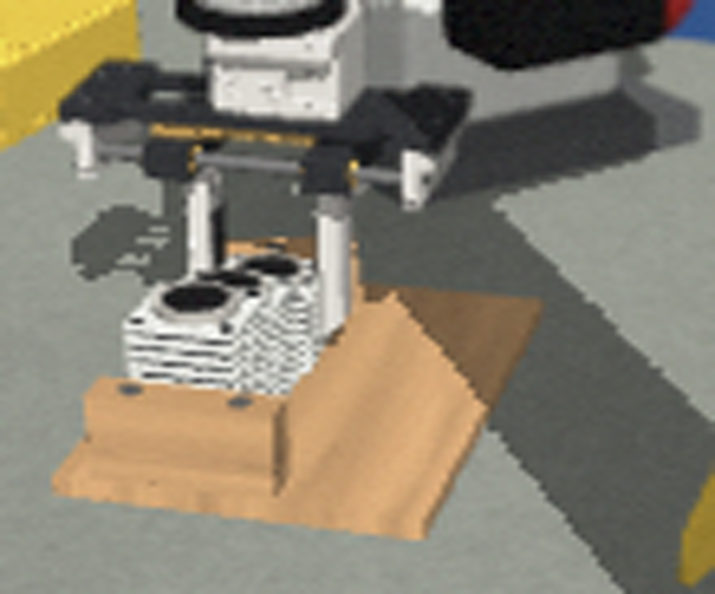

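View pics/r1t.png

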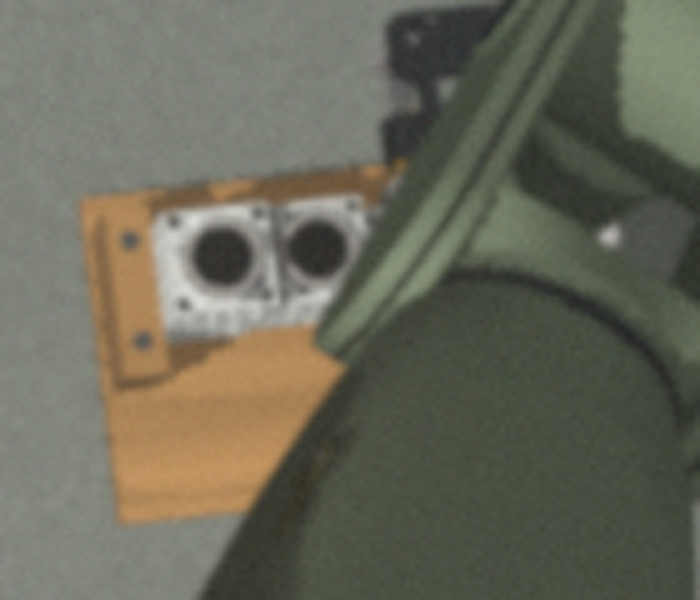

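```bash
python3 -m crank '{"claw":[-1,-1,-1,-1],"linear":[[0,-0.2,-0.2],[0,0,-0.1],[0,0,0],[0,0,0]],"spin":[0,0,0,0]}';python3 -m crank '{"claw":[-1,-1],"linear":[[0,0,-0.2],[0,0,0]],"spin":[0,0]}'
```

```text
clock: 60.22
position: [557.7, -289.1, 225.4]
orientation: [0.003, 0.673, 0.739, -0.001]
contact_force: [0.5, -7.0, -0.4]
finger_gap: 49.9
clock: 60.48
position: [558.0, -289.1, 224.9]
orientation: [0.003, 0.673, 0.74, -0.001]
contact_force: [-2.9, -5.9, 7.0]
finger_gap: 50.0
```

Released on the floor now; lift and go toward the wedge, then look.

```bash
python3 -m crank '{"claw":[0.4,0.4,0.4,0.4,0.4,0.4,0.4],"linear":[[0,0,0.2],[0,0,0],[0,0,0],[0,0,3],[0,0,4],[0,0,5],[0,0,0]],"spin":[0,0,0,0,0,0,0]}'; python3 -m crank '{"claw":[0.5,0.5,0.5,0.5,0.5,0.5,0.5],"linear":[[0,5,0],[0,5,0],[0,5,0],[0,5,0],[0,5,0],[0,5,0],[0,4,0]],"spin":[-10,-10,-10,-10,-10,-10,-10]}';  python3 - <<'E'
from h import *
ps=capture('side'); pt=capture('top')
cv2.imwrite('pics/r2.png',cv2.resize(ps['pixels'][110:200,280:390],None,fx=6.5,fy=6,interpolation=cv2.INTER_CUBIC))
cv2.imwrite('pics/r2t.png',cv2.resize(pt['pixels'][100:220,360:500],None,fx=5.5,fy=5,interpolation=cv2.INTER_CUBIC))
E
```

```text
clock: 61.35
position: [558.8, -287.6, 349.1]
orientation: [0.005, 0.673, 0.74, 0.001]
contact_force: [-0.1, 0.5, 0.2]
finger_gap: 65.8
clock: 62.22
position: [556.3, 55.3, 341.8]
orientation: [-0.001, 0.976, 0.218, -0.001]
contact_force: [0.6, -0.1, -0.2]
finger_gap: 70.6
```

View pics/r2.png

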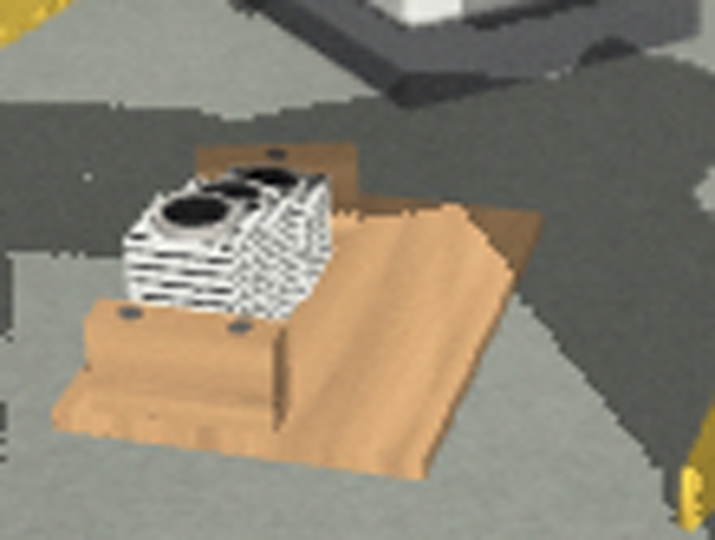

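View pics/r2t.png

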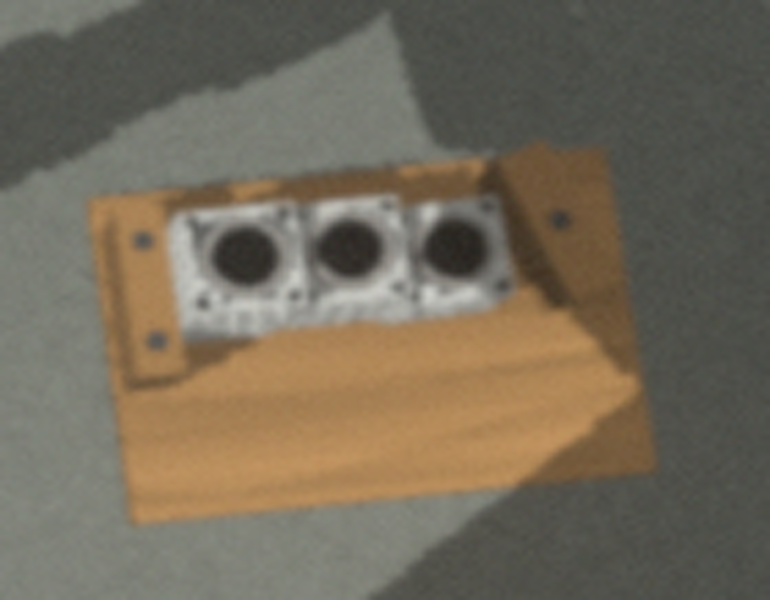

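```bash
python3 - <<'E'
from h import *
print(sensors.observe()["position"],sensors.observe()["orientation"])
pt=capture('top');ps=capture('side')
t=np.radians(5.4)
for n,u,v,z in(("tall",246,257,100),("mid",351,249,82),("short",456,248,64)):
    w=ray(pt,np.array([(u+.5)/5.5-.5+360,(v+.5)/5-.5+100]),z); d=w-np.array([552,-261.5]); print(n,w.round(1),round(d@[np.cos(t),np.sin(t)],1), round(d@[-np.sin(t),np.cos(t)],1))
cv2.imwrite('pics/r3.png',cv2.resize(ps['pixels'],(640,400)))
E
```

```text
[556.15136733  56.68514298 341.87573733] [-0.00119528  0.97511555  0.22168906 -0.00148058]
tall [ 548.8 -187. ] 3.8 74.4
mid [ 555.8 -236.7] 6.1 24.4
short [ 559.5 -287.9] 4.9 -27.0
```

View pics/r3.png

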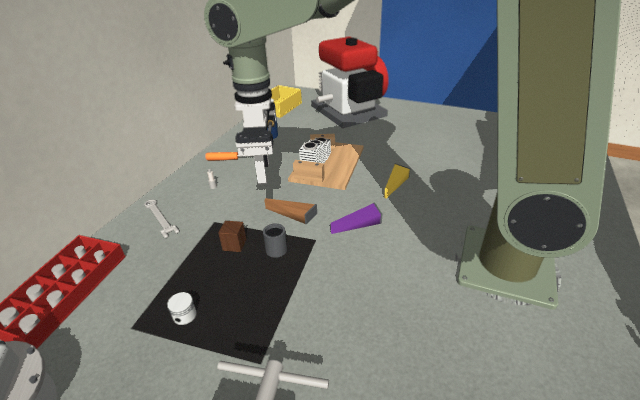

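```bash
python3 -m crank '{"claw":[0.5,0.5,0.5,0.5,0.5,0.5],"linear":[[-1.5,-1.4,0],[-1.5,-1.4,0],[-1.6,-1.4,0],[-1.6,-1.3,0],[0,0,0],[0,0,-4]],"spin":[-8.7,-8.7,-8.7,-8.7,0,0]}' 20; python3 -m crank '{"claw":[0.5,0.5,0.5,0.5,0.5],"linear":[[0,0,-5],[0,0,-4],[0,0,-1],[0,0,0],[0,0,0]],"spin":[0,0,0,0,0]}'; python3 - <<'E'
from h import *
ps=capture('side')
cv2.imwrite('pics/r4.png',cv2.resize(ps['pixels'][150:260,230:370],None,fx=5,fy=5,interpolation=cv2.INTER_CUBIC))
E
```

```text
clock: 63.18
position: [497.6, -3.1, 306.5]
orientation: [0.0, 0.997, -0.081, 0.005]
contact_force: [0.4, 0.1, -0.4]
finger_gap: 70.7
clock: 63.8
position: [496.6, -2.2, 205.4]
orientation: [0.0, 0.997, -0.082, 0.002]
contact_force: [0.1, 0.4, -0.7]
finger_gap: 70.3
```

View pics/r4.png

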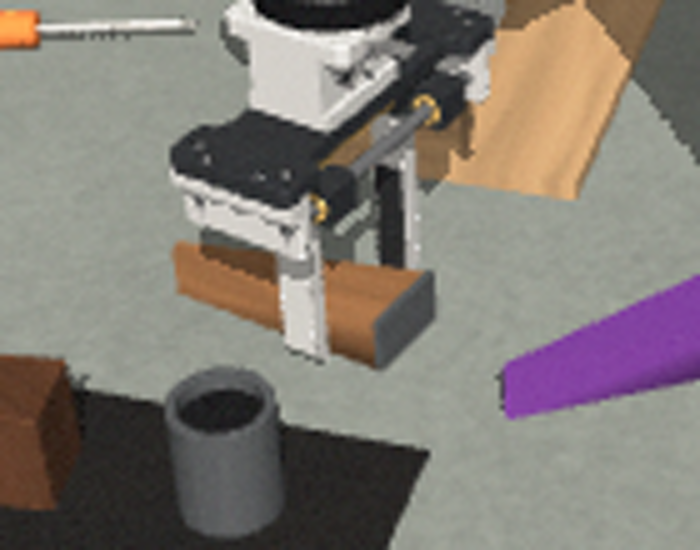

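```bash
python3 -m crank '{"claw":[-1,-1,-1,-1,-1],"linear":[[0,0,-0.2],[0,0,0],[0,0,0],[0,0,0],[0,0,0]],"spin":[0,0,0,0,0]}' 20; python3 -m crank '{"claw":[-1,-1,-1,-1],"linear":[[0,0,1],[0,0,3],[0,0,4],[0,0,0]],"spin":[0,0,0,0]}';  python3 - <<'E'
from h import *
ps=capture('side'); print(sensors.observe()["position"])
cv2.imwrite('pics/r5.png',cv2.resize(ps['pixels'][110:220,230:370],None,fx=5,fy=5,interpolation=cv2.INTER_CUBIC))
E
```

```text
clock: 64.47
position: [495.5, -1.8, 202.0]
orientation: [-0.0, 0.997, -0.082, 0.0]
contact_force: [0.6, 2.5, 4.5]
finger_gap: 41.2
clock: 64.97
position: [496.8, -2.4, 285.1]
orientation: [0.001, 0.997, -0.082, 0.004]
contact_force: [-0.4, 0.3, -0.7]
finger_gap: 40.7
[495.72207464  -2.22720442 283.08637011]
```

View pics/r5.png

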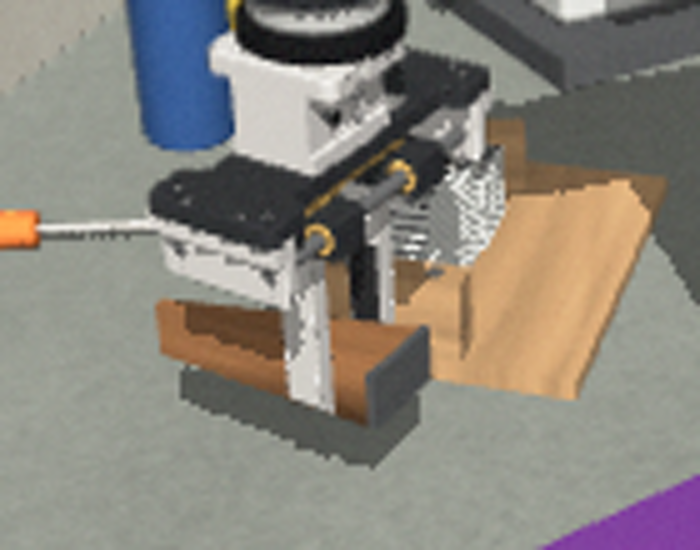

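```bash
python3 -m crank '{"claw":[-1,-1,-1,-1,-1,-1,-1,-1,-1,-1],"linear":[[0,0,2.5],[0,0,2.5],[-0.2,-4.3,0],[-0.2,-4.3,0],[-0.2,-4.3,0],[-0.2,-4.3,0],[-0.3,-4.3,0],[-0.3,-4.3,0],[-0.3,-4.3,0],[-0.3,-4.1,0]],"spin":[0,0,1.8,1.8,1.8,1.8,1.9,1.9,1.9,1.9]}'; python3 -m crank '{"claw":[-1,-1,-1],"linear":[[0,0,-3],[0,0,0],[0,0,0]],"spin":[0,0,0]}';  python3 - <<'E'
from h import *
ps=capture('side');pt=capture('top'); print(sensors.observe()["position"])
cv2.imwrite('pics/r6.png',cv2.resize(ps['pixels'][80:200,270:410],None,fx=5,fy=5,interpolation=cv2.INTER_CUBIC))
cv2.imwrite('pics/r6t.png',cv2.resize(pt['pixels'][100:220,360:500],None,fx=5,fy=5,interpolation=cv2.INTER_CUBIC))
E
```

```text
clock: 66.28
position: [474.2, -345.0, 329.1]
orientation: [-0.002, 0.999, 0.047, -0.002]
contact_force: [0.3, 1.0, -0.5]
finger_gap: 40.9
clock: 66.65
position: [475.0, -343.4, 300.8]
orientation: [-0.001, 0.999, 0.047, -0.001]
contact_force: [0.8, 0.1, -0.8]
finger_gap: 40.7
[ 475.59215008 -343.5993825   302.32770451]
```

View pics/r6.png

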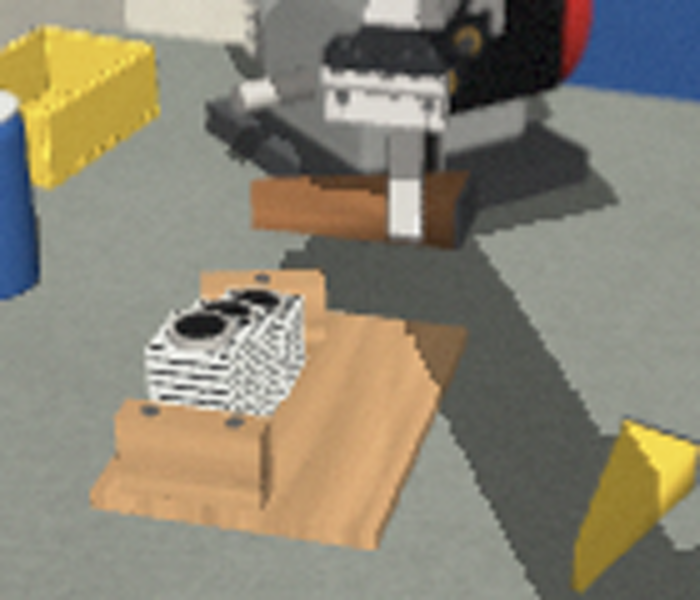

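View pics/r6t.png

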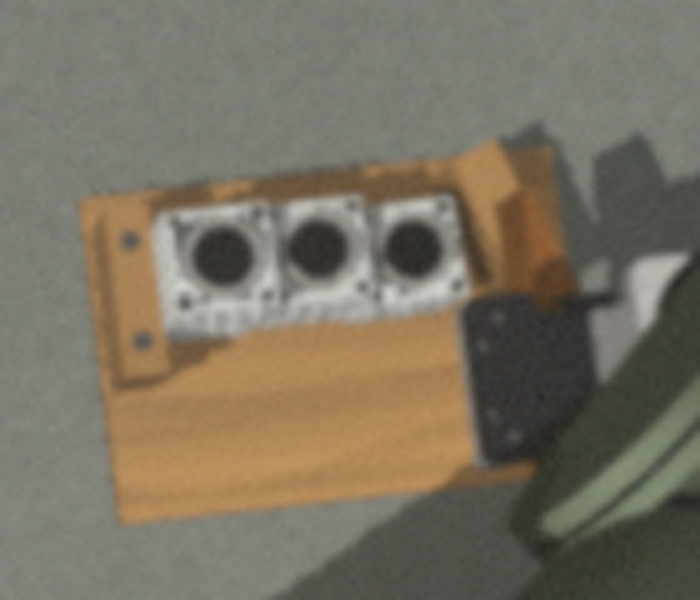

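```bash
python3 - <<'E'
from h import *
t=np.radians(5.4);c,s=np.cos(t),np.sin(t)
T=np.array([475.6,-343.6]); l=np.array([-31.7,-6.4]); o=T-np.array([c*l[0]-s*l[1],s*l[0]+c*l[1]])
print(o)
for n,y,x in(("side",80,270),("top",100,360)):
    p=capture(n); im=cv2.resize(p['pixels'],None,fx=5,fy=5,interpolation=cv2.INTER_CUBIC)
    for zz in (0,30):
        W=place(np.array([(65,14,zz),(65,8,zz),(-65,-35.5,zz),(-65,14,zz)],float),(o[0],o[1],t),z=100)
        q=((proj(p,W)+.5)*5).astype(int); cv2.polylines(im,[q.reshape(-1,1,2)],True,(255,0,255),1)
    cv2.imwrite(f'pics/r7{n[0]}.png',im[y*5:y*5+600,x*5:x*5+700])
E
```

```text
[ 506.55702107 -334.24516989]
```

View pics/r7s.png

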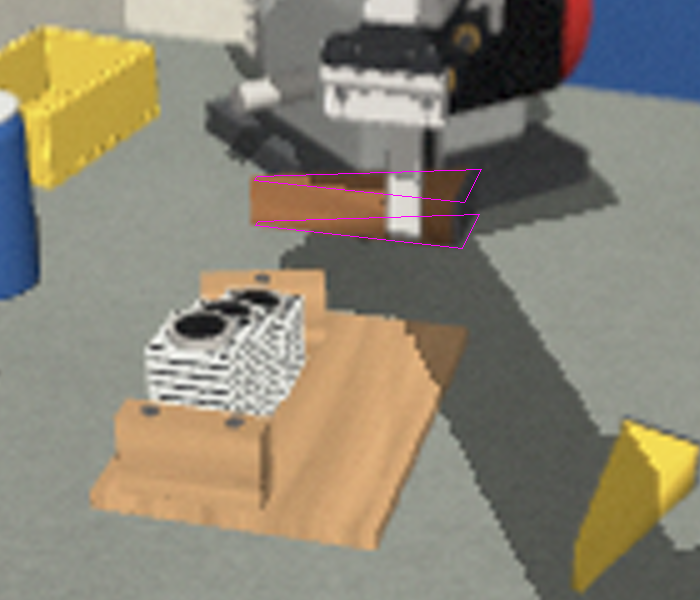

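View pics/r7t.png

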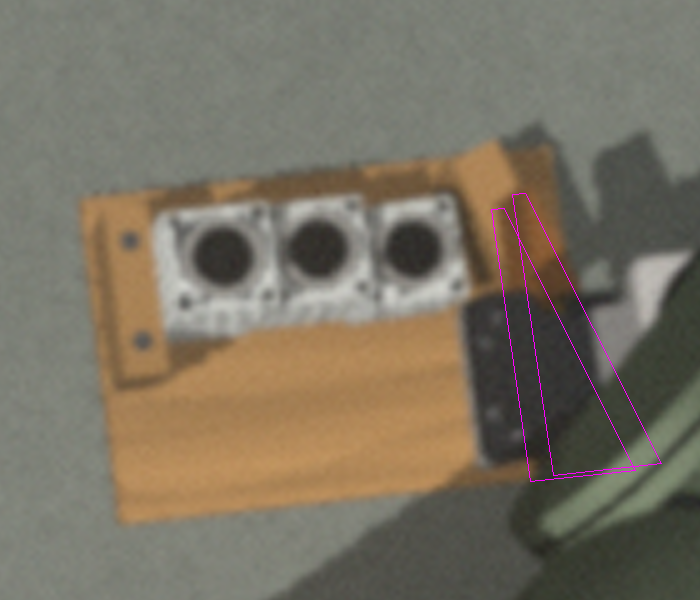

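```bash
python3 -m crank '{"claw":[-1,-1,-1,-1],"linear":[[0,0,-4],[0,0,0],[0,0,-2],[0,0,0]],"spin":[0,0,0,0]}'; python3 -m crank '{"claw":[-1,-1,-1],"linear":[[0,0,-1.5],[0,0,0],[0,0,0]],"spin":[0,0,0]}'; python3 - <<'E'
from h import *
for n,y,x in(("side",80,270),("top",100,360)):
    p=capture(n); im=cv2.resize(p['pixels'],None,fx=5,fy=5,interpolation=cv2.INTER_CUBIC)
    cv2.imwrite(f'pics/r8{n[0]}.png',im[y*5:y*5+600,x*5:x*5+700])
E
```

```text
clock: 67.35
position: [474.9, -343.5, 240.6]
orientation: [-0.001, 0.999, 0.047, -0.001]
contact_force: [-0.2, -0.3, -1.1]
finger_gap: 40.7
clock: 67.72
position: [475.3, -344.0, 226.7]
orientation: [0.0, 0.999, 0.047, 0.0]
contact_force: [0.6, -0.4, -1.7]
finger_gap: 40.9
```

View pics/r8s.png

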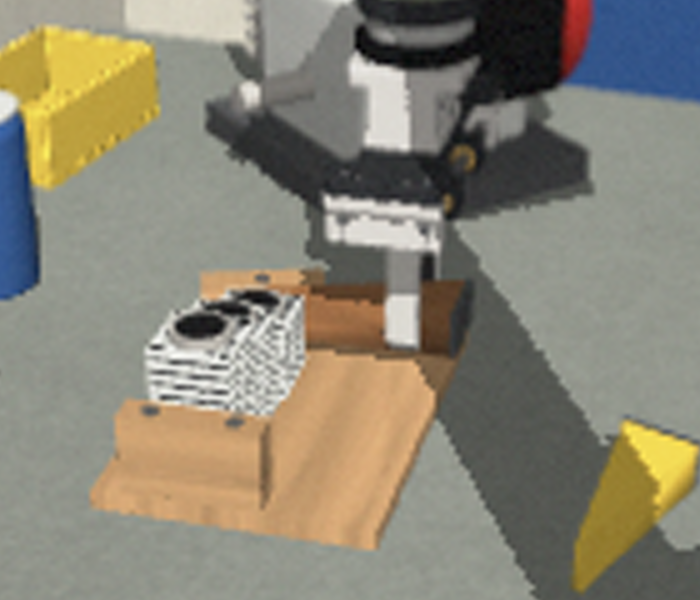

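View pics/r8t.png

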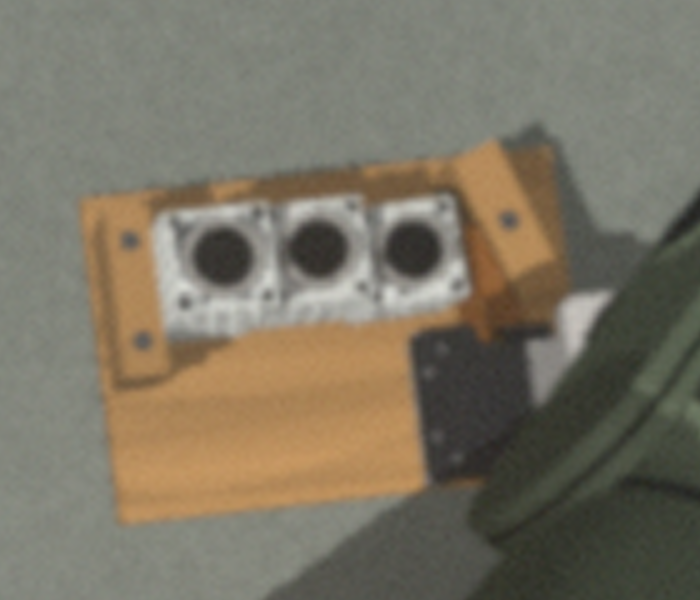

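```bash
python3 -m crank '{"claw":[-1,-1,-1],"linear":[[0,0,-1.1],[0,0,0],[0,0,0]],"spin":[0,0,0]}'; python3 -m crank '{"claw":[-1,-1],"linear":[[0,0,-0.2],[0,0,0]],"spin":[0,0]}';  python3 -m crank '{"claw":[-1,-1],"linear":[[0,0,-0.1],[0,0,0]],"spin":[0,0]}'
```

```text
clock: 68.2
position: [475.1, -343.9, 215.3]
orientation: [-0.0, 0.999, 0.047, -0.0]
contact_force: [0.4, 0.1, -1.0]
finger_gap: 40.7
clock: 68.45
position: [475.4, -344.1, 214.1]
orientation: [0.0, 0.999, 0.047, 0.0]
contact_force: [-0.9, -0.2, 0.9]
finger_gap: 41.3
clock: 68.7
position: [475.5, -344.2, 214.1]
orientation: [0.0, 0.999, 0.047, 0.0]
contact_force: [-2.3, 0.2, 6.7]
finger_gap: 41.1
```

```bash
python3 -m crank '{"claw":[0.4,0.4,0.4,0.4,0.4,0.4],"linear":[[0,0,0.2],[0,0,0],[0,0,0],[0,0,3],[0,0,3],[0,0,0]],"spin":[0,0,0,0,0,0]}'; python3 -m crank '{"claw":[-1,-1,-1,-1,-1,-1,-1,-1],"linear":[[-2.5,-0.2,0],[-2.5,-0.3,0],[0,0,0],[0,0,0],[0,0,0],[0,0,0],[0,0,0],[0,0,0]],"spin":[0,0,0,0,0,0,0,0]}';python3 - <<'E'
from h import *
for n,y,x in(("side",80,270),("top",100,360)):
    p=capture(n); im=cv2.resize(p['pixels'],None,fx=5,fy=5,interpolation=cv2.INTER_CUBIC)
    cv2.imwrite(f'pics/s1{n[0]}.png',im[y*5:y*5+600,x*5:x*5+700])
E
```

```text
clock: 69.45
position: [476.2, -344.9, 277.2]
orientation: [0.002, 0.999, 0.047, 0.002]
contact_force: [-0.2, 0.1, -0.1]
finger_gap: 65.3
clock: 70.45
position: [425.4, -348.9, 274.7]
orientation: [0.0, 0.999, 0.047, 0.0]
contact_force: [-0.2, -0.3, -0.3]
finger_gap: 0.2
```

View pics/s1s.png

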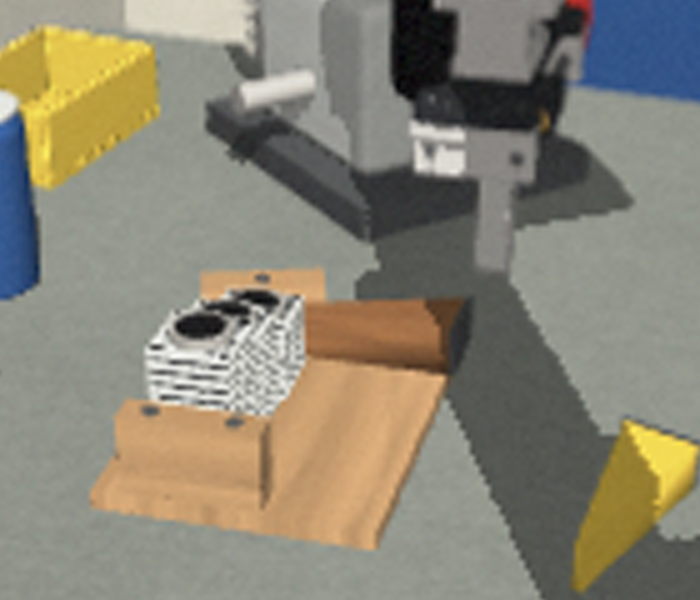

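View pics/s1t.png

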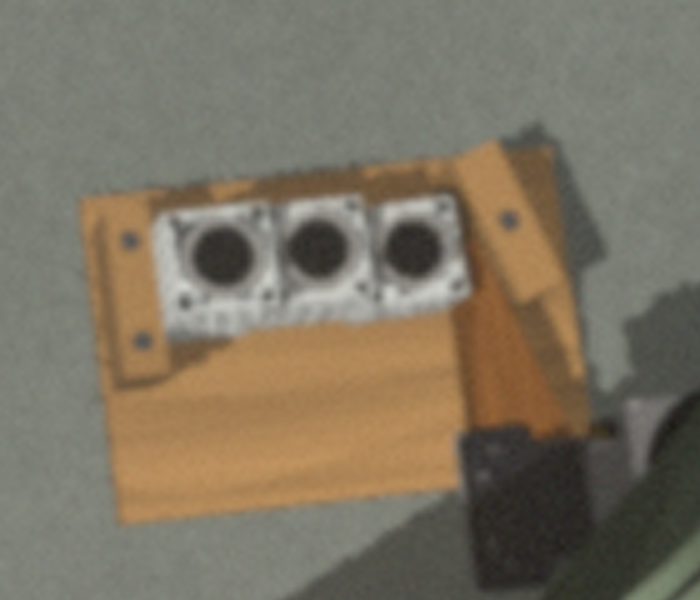

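```bash
python3 -m crank '{"claw":[-1,-1,-1,-1],"linear":[[0,0,-3],[0,0,-2.4],[0,0,0],[0,0,0]],"spin":[0,0,0,0]}' 30; python3 -m crank '{"claw":[-1,-1,-1,-1],"linear":[[0.7,0.07,0],[0.5,0.05,0],[0.5,0.05,0],[0,0,0]],"spin":[0,0,0,0]}'; python3 -m crank '{"claw":[-1,-1,-1,-1],"linear":[[0.5,0.05,0],[0.5,0.05,0],[0,0,0],[0,0,0]],"spin":[0,0,0,0]}'
```

```text
clock: 71.05
position: [425.6, -349.3, 221.4]
orientation: [0.0, 0.999, 0.047, 0.0]
contact_force: [-0.3, 0.3, -0.2]
finger_gap: 0.7
clock: 71.55
position: [442.8, -347.2, 220.9]
orientation: [0.0, 0.999, 0.047, 0.0]
contact_force: [0.4, -0.1, 0.6]
finger_gap: 0.1
clock: 72.05
position: [452.5, -346.2, 220.6]
orientation: [0.0, 0.999, 0.047, 0.0]
contact_force: [1.1, -0.1, 0.6]
finger_gap: 0.6
```

```bash
python3 -m crank '{"claw":[-1,-1,-1],"linear":[[0.5,0.05,0],[0,0,0],[0,0,0]],"spin":[0,0,0]}'; python3 -m crank '{"claw":[-1,-1,-1],"linear":[[0.3,0.03,0],[0,0,0],[0,0,0]],"spin":[0,0,0]}'; python3 -m crank '{"claw":[-1,-1,-1],"linear":[[0.3,0.03,0],[0,0,0],[0,0,0]],"spin":[0,0,0]}'; python3 - <<'E'
from h import *
for n,y,x in(("side",80,270),("top",100,360)):
    p=capture(n); im=cv2.resize(p['pixels'],None,fx=5,fy=5,interpolation=cv2.INTER_CUBIC)
    cv2.imwrite(f'pics/s2{n[0]}.png',im[y*5:y*5+600,x*5:x*5+700])
E
```

```text
clock: 72.42
position: [456.4, -345.6, 220.5]
orientation: [-0.001, 0.999, 0.047, -0.002]
contact_force: [-5.4, 1.0, 3.6]
finger_gap: 0.2
clock: 72.8
position: [457.9, -345.4, 220.5]
orientation: [-0.001, 0.999, 0.048, -0.004]
contact_force: [-11.1, -0.1, 7.3]
finger_gap: 0.6
clock: 73.18
position: [459.5, -345.2, 220.5]
orientation: [-0.002, 0.999, 0.048, -0.007]
contact_force: [-17.6, 0.4, 12.3]
finger_gap: 0.2
```

View pics/s2s.png

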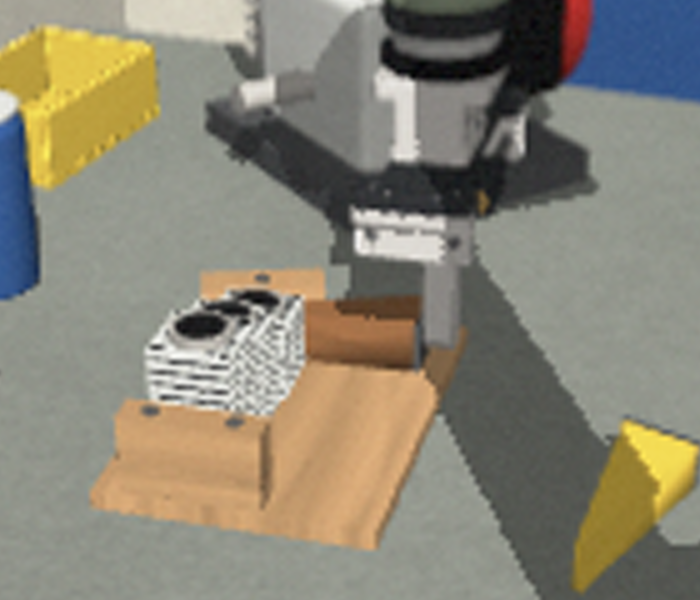

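View pics/s2t.png

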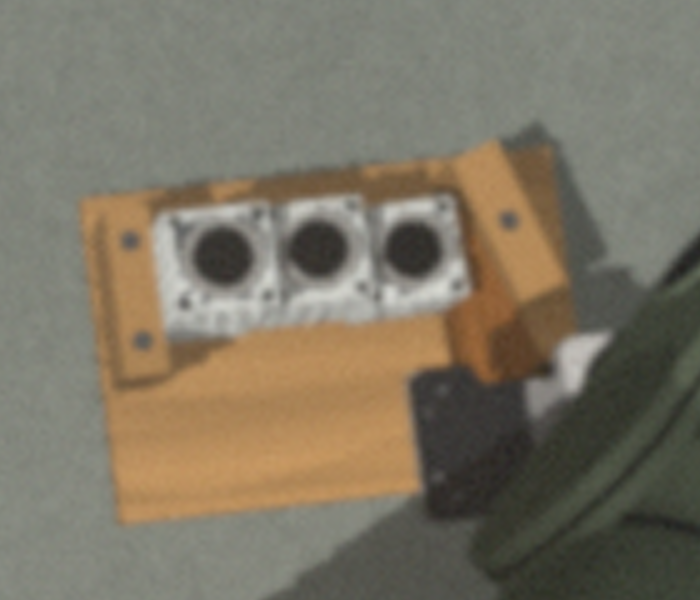

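```bash
python3 -m crank '{"claw":[-1,-1,-1],"linear":[[0.3,0.03,0],[0,0,0],[0,0,0]],"spin":[0,0,0]}'; python3 -m crank '{"claw":[-1,-1,-1],"linear":[[0.3,0.03,0],[0,0,0],[0,0,0]],"spin":[0,0,0]}'; python3 - <<'E'
from h import *
p=capture("top"); im=cv2.resize(p['pixels'],None,fx=5,fy=5,interpolation=cv2.INTER_CUBIC)
cv2.imwrite(f'pics/s3t.png',im[500:1000,1800:2500])
E
```

```text
clock: 73.65
position: [461.1, -345.0, 220.5]
orientation: [-0.002, 0.999, 0.048, -0.009]
contact_force: [-23.6, 0.3, 16.4]
finger_gap: 0.7
clock: 74.03
position: [462.6, -344.8, 220.5]
orientation: [-0.003, 0.999, 0.049, -0.012]
contact_force: [-30.4, 0.2, 19.6]
finger_gap: 0.5
```

View pics/s3t.png

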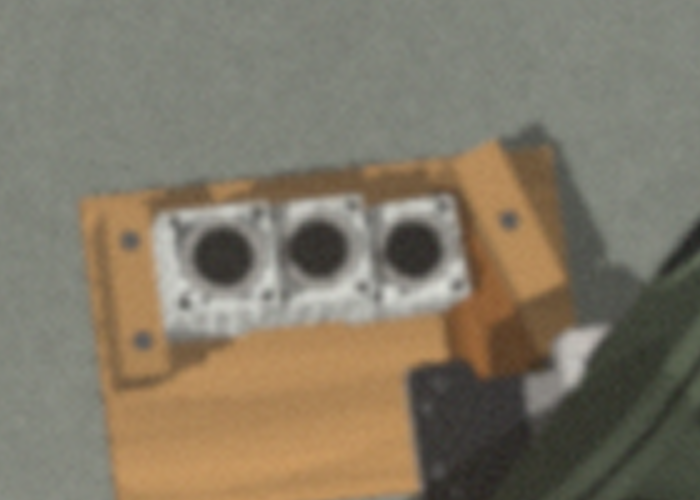

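```bash
python3 -m crank '{"claw":[-1,-1,-1,-1,-1,-1],"linear":[[-2.5,-0.2,0],[-1,-0.1,0],[0,0,5],[0,0,5],[0,0,3],[-4,0,0]],"spin":[0,0,0,0,0,0]}'; python3 -m crank '{"claw":[-1,-1,-1,-1,-1,-1,-1,-1],"linear":[[0,5,0],[0,5,0],[0,5,0],[0,5,0],[0,5,0],[0,5,0],[0,5,0],[0,0,0]],"spin":[0,0,0,0,0,0,0,0]}'; python3 - <<'E'
from h import *
V=[]
for n,y,x in(("side",100,280),("top",100,360)):
    p=capture(n); V.append(p); im=cv2.resize(p['pixels'],None,fx=6,fy=6,interpolation=cv2.INTER_CUBIC)
    cv2.imwrite(f'pics/s4{n[0]}.png',im[y*6:y*6+590,x*6:x*6+790])
E
```

```text
clock: 74.82
position: [396.6, -348.7, 355.0]
orientation: [0.004, 0.999, 0.049, 0.004]
contact_force: [-1.1, -0.5, 0.4]
finger_gap: 0.5
clock: 75.82
position: [394.2, 5.3, 350.9]
orientation: [-0.0, 0.999, 0.05, 0.001]
contact_force: [-0.6, -0.2, 0.9]
finger_gap: 0.6
```

View pics/s4s.png

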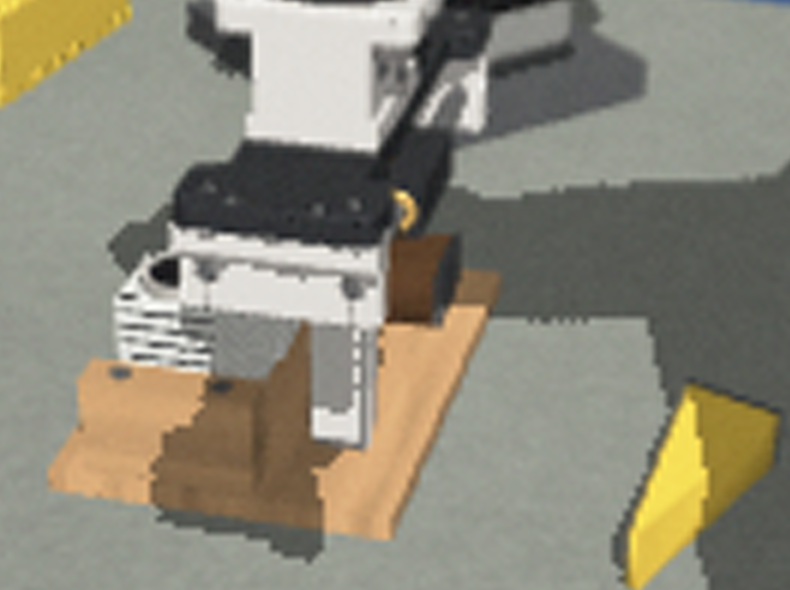

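View pics/s4t.png

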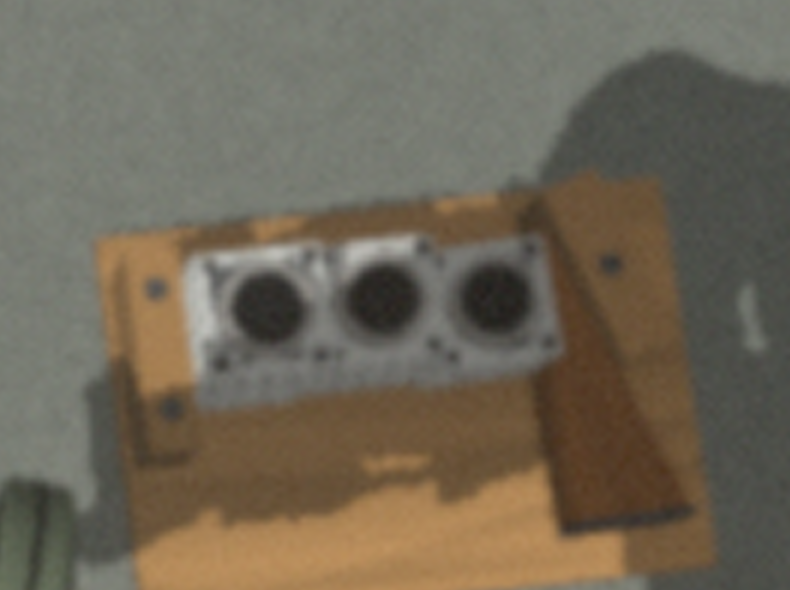

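```bash
python3 - <<'E'
from h import *
pt=capture('top')
t=np.radians(5.4)
def cr(u,v,z):
    w=ray(pt,np.array([(u+.5)/6-.5+360,(v+.5)/6-.5+100]),z); d=w-np.array([552,-261.5]); return (round(d@[np.cos(t),np.sin(t)],1), round(d@[-np.sin(t),np.cos(t)],1))
for n,u,v,z in(("tall",268,307,100),("mid",383,299,82),("short",495,298,64),("wedge thick straight",562,523,42),("wedge thick slant",692,507,42),
 ("floor front left",139,592,12),("slfront edge",0,0,52)): print(n,cr(u,v,z))
vs=[]
for d in models.silhouettes("wedge",pt):
    print(d["extent"],round(d["confidence"],2))
    if d["extent"][0]>440:
        v,c=fit([(pt,np.asarray(d["region"]))],WEDGE,(525,-330,t),z=12); dd=v[:2]-np.array([552,-261.5]); print("wedge",v,c,dd@[np.cos(t),np.sin(t)],dd@[-np.sin(t),np.cos(t)],np.degrees(v[2]-t))
im=np.zeros(1)
p=pt;im=cv2.resize(p['pixels'],None,fx=6,fy=6,interpolation=cv2.INTER_CUBIC)
v=(552,-261.5,t)
def dr(P,c):
    q=((proj(p,place(np.array(P,float),v))+.5)*6).astype(int); cv2.polylines(im,[q.reshape(-1,1,2)],True,c,1)
dr([(60,125,12),(-110,125,12),(-110,-120,12),(60,-120,12)],(0,0,255)); dr([(-25,-79.3,52),(50,-54.3,52)],(255,0,0)); dr([(-20,100,62),(20,100,62)],(255,0,0))
dr([(45,-50,42),(45,-56,42),(-85,-99.5,42),(-85,-50,42)],(255,0,255))
cv2.imwrite('pics/s5t.png',im[600:1200,2160:2950])
E
```

```text
tall (np.float64(4.5), np.float64(74.5))
mid (np.float64(6.1), np.float64(24.3))
short (np.float64(4.9), np.float64(-26.0))
wedge thick straight (np.float64(-87.9), np.float64(-47.7))
wedge thick slant (np.float64(-87.1), np.float64(-102.1))
floor front left (np.float64(-95.3), np.float64(125.3))
slfront edge (np.float64(155.6), np.float64(159.0))
[324.3, 233.8, 348.3, 258.3] 0.74
[452.1, 142.0, 478.3, 188.6] 0.58
wedge [ 5.30456403e+02 -3.33414406e+02  1.00857559e-01] 0.16824151575565338 -28.215729009987164 -69.56781561859844 0.3787124697838327
[387.2, 245.2, 439.6, 263.8] 0.57
```

View pics/s5t.png

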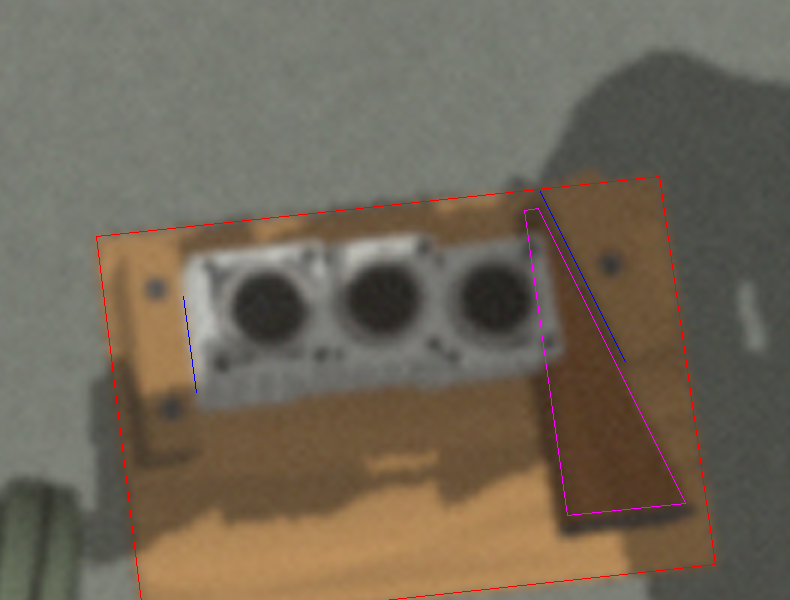

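```bash
python3 -m crank '{"claw":[-1,-1,-1,-1,-1,-1,-1,-1,-1],"linear":[[0.5,-5,0],[0.5,-5,0],[0.5,-5,0],[0.5,-5,0],[0.5,-5,0],[0.5,-5,0],[0.5,-4.6,0],[0,0,0],[0,0,0]],"spin":[0,0,0,0,0,0,0,0,0]}'; python3 -m crank '{"claw":[-1,-1,-1,-1,-1],"linear":[[0,0,-5],[0,0,-5],[0,0,-3],[0,0,0],[0,0,0]],"spin":[0,0,0,0,0]}'
```

```text
clock: 77.15
position: [428.3, -344.2, 350.1]
orientation: [-0.001, 0.999, 0.046, -0.0]
contact_force: [0.3, -0.7, -0.7]
finger_gap: 0.5
clock: 77.78
position: [429.7, -343.5, 222.1]
orientation: [0.001, 0.999, 0.047, 0.001]
contact_force: [0.0, 0.3, 0.7]
finger_gap: -0.0
```

```bash
python3 -m crank '{"claw":[-1,-1,-1,-1,-1],"linear":[[1,0.1,0],[1,0.1,0],[0.4,0.04,0],[0,0,0],[0,0,0]],"spin":[0,0,0,0,0]}'; python3 -m crank '{"claw":[-1,-1,-1,-1],"linear":[[0.4,0.04,0],[0.4,0.04,0],[0,0,0],[0,0,0]],"spin":[0,0,0,0]}'; python3 -m crank '{"claw":[-1,-1,-1,-1],"linear":[[0.4,0.04,0],[0.3,0.03,0],[0,0,0],[0,0,0]],"spin":[0,0,0,0]}'
```

```text
clock: 78.4
position: [453.1, -341.1, 220.5]
orientation: [-0.0, 0.999, 0.047, -0.0]
contact_force: [1.1, 0.9, -0.1]
finger_gap: 0.6
clock: 78.9
position: [459.4, -340.3, 220.4]
orientation: [-0.001, 0.999, 0.048, -0.003]
contact_force: [-8.0, 0.6, 6.3]
finger_gap: 0.7
clock: 79.4
position: [463.1, -339.7, 220.4]
orientation: [-0.002, 0.999, 0.048, -0.009]
contact_force: [-22.8, 0.7, 16.2]
finger_gap: 0.4
```

```bash
python3 -m crank '{"claw":[-1,-1,-1],"linear":[[0.4,0.04,0],[0,0,0],[0,0,0]],"spin":[0,0,0]}'; python3 -m crank '{"claw":[-1,-1,-1],"linear":[[0.2,0.02,0],[0,0,0],[0,0,0]],"spin":[0,0,0]}'
```

```text
clock: 79.78
position: [465.1, -339.4, 220.4]
orientation: [-0.003, 0.999, 0.049, -0.013]
contact_force: [-31.6, -0.2, 21.5]
finger_gap: 0.9
clock: 80.15
position: [465.9, -339.5, 220.4]
orientation: [-0.003, 0.999, 0.049, -0.015]
contact_force: [-37.5, -0.7, 25.2]
finger_gap: 0.3
```

Jammed. Retreat, move clear and check.

```bash
python3 -m crank '{"claw":[-1,-1,-1,-1,-1,-1],"linear":[[-2.5,-0.2,0],[-1.5,-0.1,0],[0,0,5],[0,0,5],[0,0,5],[-3.5,0,0]],"spin":[0,0,0,0,0,0]}'; python3 -m crank '{"claw":[-1,-1,-1,-1,-1,-1,-1,-1,-1,-1],"linear":[[0,5,0],[0,5,0],[0,5,0],[0,5,0],[0,5,0],[0,5,0],[0,5,0],[0,5,0],[0,5,0],[0,0,0]],"spin":[0,0,0,0,0,0,0,0,0,0]}'; python3 - <<'E'
from h import *
for n,y,x in(("side",100,280),("top",100,360)):
    p=capture(n); im=cv2.resize(p['pixels'],None,fx=6,fy=6,interpolation=cv2.INTER_CUBIC)
    cv2.imwrite(f'pics/s6{n[0]}.png',im[y*6:y*6+590,x*6:x*6+790])
    cv2.imwrite(f'pics/s6full{n[0]}.png',p['pixels'])
E
```

```text
clock: 80.9
position: [401.5, -343.5, 376.6]
orientation: [0.005, 0.999, 0.048, 0.004]
contact_force: [-0.1, -0.4, -0.8]
finger_gap: 0.5
clock: 82.15
position: [398.8, 110.7, 370.8]
orientation: [-0.0, 0.999, 0.05, 0.0]
contact_force: [-0.5, -0.3, -0.0]
finger_gap: 0.4
```

View pics/s6t.png

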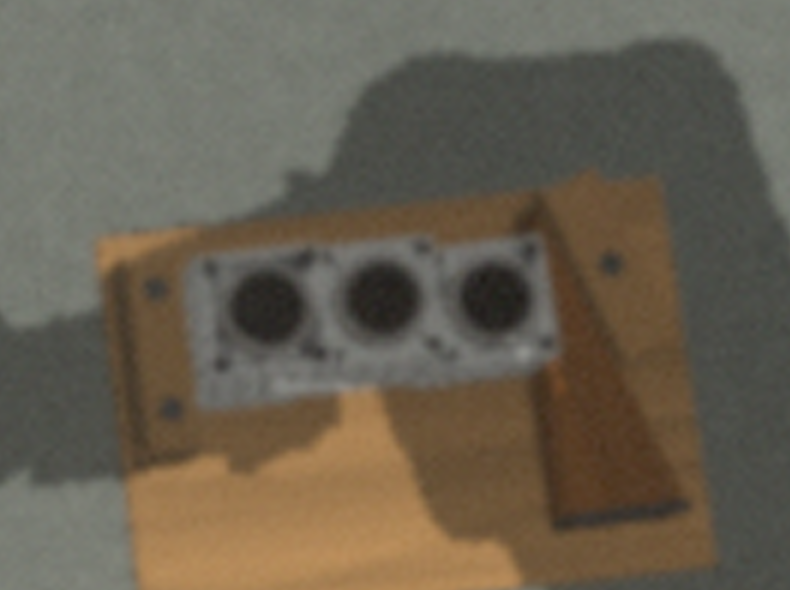

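View pics/s6s.png

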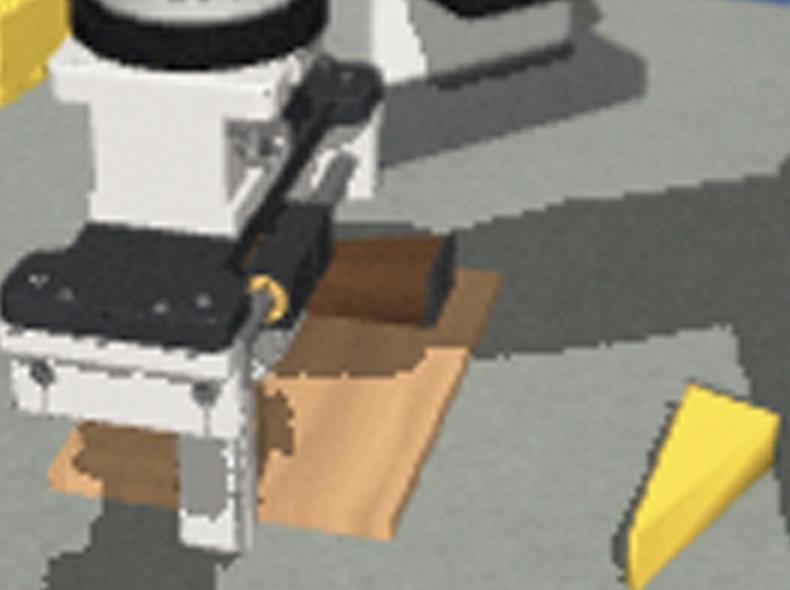

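View pics/s6fullt.png

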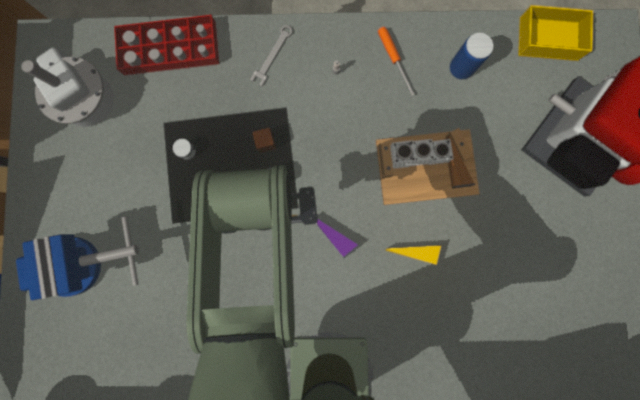

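```bash
python3 - <<'E'
from rig import manip,sensors
o=sensors.observe();print(o["clock"],o["contact_force"])
print(manip.close_job())
E
```

```text
82.25 [-0.80130994  0.23792828  0.4584486 ]
the job is handed in; nothing more can be done
None
```

The three barrels stand upright in the cradle in order: tallest against the stop block, then the middle one, then the shortest. The wedge is driven in thin end first and holds where it jammed. I handed the job in at about 82 s with the arm clear of everything.

**What went wrong on the way:**
- The shortest barrel tilted in the grip on the slanted block during its first placing. I set it down level at the front of the cradle.
- Sliding it in from there, it caught the middle barrel with about 36 N along the push (about 43 N in all). By then the middle barrel had moved about 12 mm out of place.
- I pushed the row tight again with the fingers and then slid the shortest barrel back in.

**Last checks:**
- **Row:** before the second wedge push, the barrel centres measured 74.5, 24.3 and -26.0 mm along the cradle, against 75, 25 and -25 when tight. The final top picture shows the row square and side by side.
- **Wedge:** after the first push, to about 30 N, it still looked 2 to 3 mm short of home. A second push reached about 37 N along the push (about 45 N with the upward part) and drove it slightly deeper. The last picture puts it at about the home position, within roughly 2 mm.
- **Not confirmed:** I judged the final wedge position by eye rather than measuring it again. In the last pictures the arm hid the barrels from the side camera and the sleeve from the top camera. The piston and the plain block showed where they were. The sleeve was last seen in place just before I picked up the wedge, and I did not touch it.

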